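# Feed the spent battery sticks into the collection canister

### The arm

A 7-joint arm with a two-finger parallel gripper is mounted at the origin on the work surface. World frame = base frame: x ahead of the robot, y to its left, z up, the work surface at z = 0. Lengths are in m, angles in rad, forces in N, time in s.
With the tool pointing down it reaches from about 0.4 to 0.85 m from the base axis. Payload 4.5 kg.
Tool frame: the origin (TCP) lies on the centre line of the jaws, within the pads' length; the fingertips stand 14 mm ahead of it and the grasp point (between the pads) lies 5 mm behind it (nose_length is the distance from the TCP to the fingertips, in m); x points along the fingers, y is the direction in which the jaws open and shut, and the axes are right-handed (so a half turn about x gives the same grasp; the last joint's range is limited). The gripper opens to 88 mm and grips with 3 to 60 N. Pads are 18 mm wide; open, the fingers measure 123 mm over their backs; the gripper's body (75 mm by 187 mm) begins 45 mm behind the grasp point.
Start: joints at [1.363, 0.689, -0.195, 1.565, 0.157, 0.902, -0.215], TCP at [0.15, -0.607, 0.253] pointing down, gripper open.
Joint ranges: [-3.01, 3.01], [-0.46, 2.08], [-1.47, 1.51], [0.13, 2.56], [-1, 4.14], [0.04, 2.09], [-2.66, 2.66]. Speed limits (rad/s): [2.57, 2.57, 3.14, 3.14, 3.14, 3.14, 3.14].

### API

Orientations are given as a unit quaternion [x, y, z, w].
In Python, from plant import get_state, snapshot, camera_params, finish_job, boxes_of, silhouettes, spot_point, nose_length gives the robot as it stands.
- The arm moves only by the tool apply_moves, never from a script. Its arguments are lists of equal length, an entry for each row: "delta_pos": the shift along the tool's x, y, z in cm, a list of three; "yaw": the turn about the tool's x in rad; "gripper": the opening in per cent of the stroke, from 0 (shut) to 100 (fully open). A call has 1 to 10 rows; each row is the pose to reach, as a shift and turn from the pose measured when the call began, along the tool's axes at that moment; what a row does not reach only later rows make up. A row lasts 1/12 s, in which the tool goes at most 41.7 mm and 7.16 degrees, less where a joint would pass 70% of its speed; a pose out of reach is approached as far as the arm can. A call with a gripper value outside its range is refused whole. The fingers move at their own pace and stop on an object; "force" is the grip in N (left out, the last holds). Time passes only in rows, so rows that repeat a pose let the fingers close. It gives the time, the measured TCP pose, the force and the opening at its end, in the units of the state.
- get_state(): the state, without advancing time (a new reading comes with each control period).
- snapshot(name): name is "scene" or "top"; returns the picture (384x512x3 uint8, red, green, blue); there is no depth.
- camera_params(name): a dict with "fovy" (degrees; the focal length in pixels is half the picture's height over the tangent of half this angle, whatever the lens; pixels are square), "cx", "cy" (the principal point, pixels), "dist" ([k1, k2, p1, p2, k3] as OpenCV has them; the pictures are not rectified), "position" and "orientation" of the camera in the world. Camera axes: x right, y down, z forward; pixel columns grow to the right and rows downward; lengths in m; the calibration is good to about 2 mm. A picture is of the moment at which its call begins. camera_params takes no time and is no camera call.
- finish_job(): hands the job in, once; it reports no verdict.
Trained networks look in the newest picture that a camera, given by its name, has taken for a name from the list of things; names that differ only in an ending like _2 or _b are one class to them, and where a whole thing is asked for, a point or a joint stands for the part that bears it (a point fixed in the world has none). Each returns a list of dicts, best first, with "score" (0 to 1); they miss things now and then, are a little off and sometimes report something else, mostly with a low value. They report only what shows in the picture. A call takes as long as a camera call. They do not tell look-alikes from the thing itself.
- boxes_of(thing, camera): "bbox" ([left, top, width, height] in pixels, round what is visible of it).
- silhouettes(thing, camera): "mask" (384x512 bool, what is visible of it) and "bbox" ([left, top, width, height] in pixels, round what is visible of it).
- spot_point(thing, camera): "pixel" ([column, row] in pixels: a listed point, or the origin of a listed thing).
The state is a dict: "clock": time; "q": joint angles; "qd": joint speeds; "joint_torque": joint torques, N m; "tool_pos": TCP position; "eef_rot": TCP orientation; "contact_force": force on the tool from outside, world axes, zero at the start; "moment": the same for the moment, N m; "opening": opening from 0.0 (shut) to 1.0 (fully open).
Only numpy, scipy, OpenCV 4.12 (cv2) and the standard library are available. Lean on these libraries where they do the work, as an engineer would, in place of code of your own. Each camera call takes 0.05 s, during which the arm holds its last target.

### The job

Two spent round battery sticks stand in the sorting tray with a flat square-sided pack that is still good. Feed both round sticks, one at a time, down through the narrow leaning neck of the clear collection canister and push each past the neck's sprung jaws until it drops right inside. Do not bear hard on the canister with the gripper, leave the square-sided pack standing in its pocket, and do not disturb the other things on the bench.

Things in the scene. Friction and masses are not known exactly. Their poses are not given: they have to be found in the camera images.
- cell_a_mid (a point): Centre of a spent battery stick standing loosely in a tray pocket: round, grey, 100 mm long, about 90 g; z along it to the slim end. From its foot: edge bevelled for 4 mm, body 26 mm in diameter up to 69 mm, taper to 74 mm, then a slim end of 16 mm diameter up to 100 mm. Point 50 mm above the foot. Best gripped round the body, above the tray walls.
- cell_b_mid (a point): Centre of the other spent battery stick, the same in shape and size as cell_a. Either may go first.
- pack_mid (a point): Centre of the good pack, which stays: rectangular, plain grey, 26 x 36 x 70 mm tall, standing in one of the tray's three pockets (which one varies). The point is 35 mm above its foot; z up.
- tray: Black sorting tray fixed to the bench, 190 x 60 mm, 30 mm high, walls 4 mm; origin at the centre of its underside, x along its length. Three pockets in a row along x, at -62, 0 and +62 mm, floor 4 mm above the bench. It may be on either side of the robot's centre line, the canister on the other.
- canister: Clear deep canister fixed to the bench, 200 (x) x 160 (y) mm; 206 mm high with its grey lid. Origin at the centre of its underside, z up; its front (-x) faces roughly towards the robot. Inside, the floor slopes down to the front. Closed but for the neck: a grey tube that comes up out of the lid 30 mm in front of its centre and leans 25 degrees towards -x.
- neck_mouth (a point): Centre of the neck's rim, 244 mm above the bench. z points out along the neck's axis, 25 degrees from vertical, leaning to the canister's -x; y is the canister's y, level. Bore 29 mm in diameter, flaring to 37 mm over the last 6 mm; rim 45 mm outside; tube 57 mm long. Fingers do not fit in: the last stretch is pushed on the stick's slim end, e.g. with closed fingertips.
- jaw_left (a joint): Sprung rubber jaw that sticks into the neck's bore from its +y side, 17 mm below the rim; m pushed outwards, 0 when empty (then 19 mm between the jaws), about 0.0035 with a stick's 26 mm body between them. A stick needs a push of about 3 to 15 N to pass; let go part way in it is held, leaning up to 10 degrees, and does not drop.
- jaw_right (a joint): The like jaw on the -y side. The jaws let go once the 26 mm body is past them, when the slim end's top is within about 5 mm of level with the rim; the stick then falls inside by itself. The jaws' housings, 30 x 20 mm blocks, stand 20 to 40 mm from the neck's axis on +y and -y, their tops 9 mm below the rim.
- tape_roll: Bystander: cardboard tape-roll core lying flat, 100 mm diameter, 48 mm high; origin at the centre of its underside.
- parcel: Bystander: taped cardboard parcel 90 x 140 x 80 mm; origin at the centre of its underside.
- mug: Bystander: white cup, 80 mm diameter, 90 mm high; origin at the centre of its underside.
Not all that is in view belongs to the job. Leave any purple or red look-alike of the part that bears cell_a_mid alone.

How it is judged:
On the way, in this order (a step that is already met when the one before it is completed fails the run):
1. one battery stick lies inside the canister (((x of cell_a_mid in the frame of canister between -0.1 and 0.1 m and y of cell_a_mid in the frame of canister between -0.08 and 0.08 m and z of cell_a_mid in the frame of canister between 0 and 0.13 m) or (x of cell_b_mid in the frame of canister between -0.1 and 0.1 m and y of cell_b_mid in the frame of canister between -0.08 and 0.08 m and z of cell_b_mid in the frame of canister between 0 and 0.13 m))), for 0.2 s.
2. both battery sticks lie inside the canister (x of cell_a_mid in the frame of canister between -0.1 and 0.1 m and y of cell_a_mid in the frame of canister between -0.08 and 0.08 m and z of cell_a_mid in the frame of canister between 0 and 0.13 m and x of cell_b_mid in the frame of canister between -0.1 and 0.1 m and y of cell_b_mid in the frame of canister between -0.08 and 0.08 m and z of cell_b_mid in the frame of canister between 0 and 0.13 m), for 0.2 s.
At the end, for the whole second after the job is handed in: Both round sticks are inside the canister (centres under 130 mm above its underside); the square-sided pack stands in its pocket (moved under 30 mm, tilted under 0.2 rad); tape roll, parcel and cup each moved under 30 mm (all of step 2 and distance of each of pack_mid, tape_roll, parcel, mug from where it was at the start of the episode below 0.03 m and angle between pack_mid's own z axis and vertical below 0.2 rad); the robot touches nothing.
It fails at once if the gripper bears on the canister or its neck with more than 40 N (contact force between the fingers and canister above 40 N).
It fails at once if the good pack is lifted out of its pocket or knocked over (distance of pack_mid from where it was at the start of the episode above 0.04 m or angle between pack_mid's own z axis and vertical above 0.5 rad).
It also fails if it takes over 72 s, if anything falls off the work surface, if the arm or the gripper's body presses on something with over 40 N, if the wrist force passes 120 N, or if a joint passes its speed limit or range.

## Working session

There is one attempt and no reset: what is moved stays moved. The work goes in short steps, Python scripts to look and compute and a tool call to move; the robot and the scene stay as the last step left them, time stands still between calls to the robot, and variables do not carry over. Pictures are saved under pics/ and viewed, and the job is handed in when it is done.

Besides the shell and the picture viewer there is one more tool, called after "Emit:" by a JSON object that holds its "api" and its "payload". apply_moves: Moves the arm, as the interface text tells. Its arguments: {"type":"object","properties":{"delta_pos":{"type":"array"},"yaw":{"type":"array"},"gripper":{"type":"array"},"force":{"type":"number"}},"required":["delta_pos","yaw","gripper"]}

```bash
ls; mkdir -p pics
python3 - <<'E'
from plant import *
import cv2
print(get_state())
for c in ("scene","top"):
    im=snapshot(c); cv2.imwrite(f"pics/{c}0.png",im[:,:,::-1]); print(c,camera_params(c))
print(nose_length if not callable(nose_length) else nose_length())
E
```

```text
pics
{'clock': 0.0, 'q': array([ 1.36282392,  0.68999087, -0.19447591,  1.56635636,  0.15730387,
        0.90250833, -0.21509762]), 'qd': array([ 0.00043288, -0.00022446, -0.00041946,  0.00100399, -0.00089469,
       -0.00068353,  0.00070126]), 'joint_torque': array([ 2.68635031e-04, -5.27574742e+01, -1.26694858e+00, -1.53436428e+01,
       -5.26441529e-02,  6.60542952e-03,  1.73307062e-04]), 'tool_pos': array([ 0.14942324, -0.60623854,  0.25190147]), 'eef_rot': array([-0.70180626, -0.08594082,  0.70208075, -0.08464498]), 'contact_force': array([ 0.02860058, -0.86550719, -0.42746331]), 'moment': array([-0.01222144,  0.03545167, -0.00479944]), 'opening': 1.0000650540754639}
scene {'fovy': 48.71989368351064, 'cx': 251.70581775028407, 'cy': 189.95984988118107, 'dist': array([-0.11935586,  0.        ,  0.        ,  0.        ,  0.        ]), 'position': array([ 1.02842738, -0.58849107,  0.71341754]), 'orientation': array([ 0.85539738,  0.27792206, -0.1368013 , -0.4151386 ])}
top {'fovy': 56.132175644683336, 'cx': 254.8698181140066, 'cy': 191.69908558547354, 'dist': array([-0.09465844,  0.        ,  0.        ,  0.        ,  0.        ]), 'position': array([ 0.51411996, -0.01809463,  1.07236389]), 'orientation': array([ 0.71165584, -0.69972551,  0.04864566, -0.03954456])}
0.014
```

View pics/scene0.png

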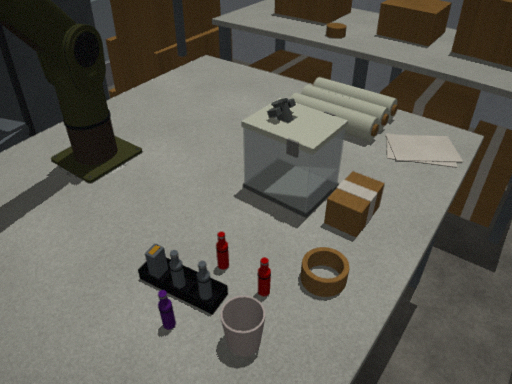

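View pics/top0.png

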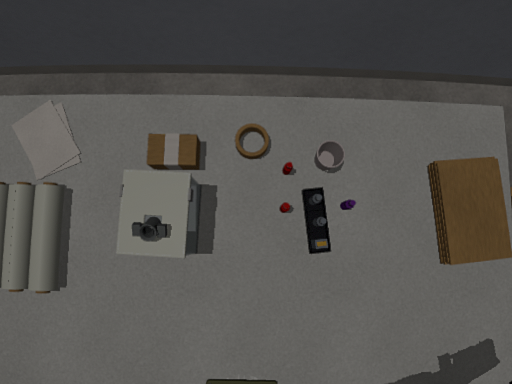

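```bash
cat > h.py <<'E'
from plant import *
import numpy as np, cv2
from scipy.spatial.transform import Rotation as R
P={c:camera_params(c) for c in ("scene","top")}
def K(c):
    p=P[c]; f=192/np.tan(np.radians(p["fovy"]/2)); return np.array([[f,0,p["cx"]],[0,f,p["cy"]],[0,0,1.]])
def Rc(c): return R.from_quat(P[c]["orientation"]).as_matrix()
def proj(c,X):
    X=np.atleast_2d(X).astype(float); Xc=(X-P[c]["position"])@Rc(c)
    return cv2.projectPoints(Xc,np.zeros(3),np.zeros(3),K(c),P[c]["dist"])[0][:,0]
def ray(c,px):
    u=cv2.undistortPoints(np.array([[px]],float),K(c),P[c]["dist"])[0,0]
    d=Rc(c)@np.array([u[0],u[1],1]); return P[c]["position"],d/np.linalg.norm(d)
def onz(c,px,z):
    o,d=ray(c,px); return o+d*(z-o[2])/d[2]
def tri(pa,pb):
    A=np.zeros((3,3));b=np.zeros(3)
    for c,p in (("scene",pa),("top",pb)):
        o,d=ray(c,p);M=np.eye(3)-np.outer(d,d);A+=M;b+=M@o
    X=np.linalg.solve(A,b); return X
E
python3 - <<'E'
from h import *
for t in ["cell_a_mid","pack_mid","tray","canister","neck_mouth"]:
    for c in ("scene","top"):
        print(t,c,[(np.round(d["pixel"],1).tolist(),round(d["score"],2)) for d in spot_point(t,c)])
print(get_state()["clock"])
E
```

```text
cell_a_mid scene [([224.1, 251.5], 0.97), ([166.8, 310.8], 0.94), ([204.9, 280.8], 0.79), ([262.6, 274.1], 0.7)]
cell_a_mid top [([281.0, 208.3], 0.59), ([289.6, 168.0], 0.48), ([345.3, 204.1], 0.42), ([316.8, 200.0], 0.41)]
pack_mid scene [([154.7, 264.1], 0.85), ([292.5, 186.4], 0.62)]
pack_mid top [([171.3, 217.4], 0.67), ([319.2, 244.3], 0.56), ([316.2, 203.0], 0.43)]
tray scene [([183.3, 289.4], 0.82)]
tray top [([313.8, 223.9], 0.81)]
canister scene [([290.4, 186.3], 0.6)]
canister top [([170.6, 219.1], 0.94), ([319.7, 245.8], 0.74)]
neck_mouth scene [([277.9, 99.4], 0.64)]
neck_mouth top [([146.9, 231.2], 0.7)]
0.6
```

The scene view shows the tray at (183,285) with the pack at (156,262) and grey sticks at (177,270) and (205,283). The red and purple look-alikes stand loose on the bench. In the top view the sticks are at (316,199) and (321,222), the pack at (320,244) and the neck at (150,230). Next I'll crop in on these and fit them.

Run:
```python
from h import *
s=cv2.imread("pics/scene0.png");t=cv2.imread("pics/top0.png")
def crop(im,x,y,w,h,f): return cv2.resize(im[y:y+h,x:x+w],None,fx=f,fy=f,interpolation=cv2.INTER_CUBIC)
cv2.imwrite("pics/c1.png",np.hstack([crop(s,130,225,100,90,4),crop(t,270,180,100,90,4)]))
cv2.imwrite("pics/c2.png",np.hstack([crop(s,235,90,100,100,4),crop(t,110,165,100,100,4)]))
for th in ["tray","canister","cell_a_mid","pack_mid"]:
  for c in ("scene","top"):
    print(th,c,[(np.round(d["bbox"],1).tolist(),round(d["score"],2)) for d in silhouettes(th,c)])
    for i,d in enumerate(silhouettes(th,c)): np.save(f"pics/m_{th}_{c}_{i}.npy",d["mask"])
a=tri((183.3,289.4),(313.8,223.9));print("tray",a)
print("neck",tri((277.9,99.4),(146.9,231.2)))
print("canister",tri((290.4,186.3),(170.6,219.1)),onz("top",(170.6,219.1),0),onz("scene",(290.4,186.3),0))
print("b?",tri((204.9,280.8),(316.8,200)))
print("pack",tri((154.7,264.1),(319.2,244.3)))
```

```text
tray scene [([135.5, 261.5, 92.3, 52.3], 0.8), ([171.1, 252.2, 16.0, 37.0], 0.49)]
tray top [([300.8, 187.3, 30.1, 65.1], 0.85)]
canister scene [([240.7, 98.7, 103.8, 119.1], 0.61)]
canister top [([117.7, 169.8, 82.3, 87.8], 0.78)]
cell_a_mid scene [([198.5, 262.6, 16.1, 37.2], 0.98), ([257.5, 254.7, 15.0, 39.3], 0.98), ([216.4, 233.9, 14.3, 35.3], 0.83), ([157.3, 291.4, 18.5, 36.6], 0.59)]
cell_a_mid top [([285.7, 163.5, 4.8, 13.5], 0.65), ([276.8, 203.9, 11.9, 10.7], 0.53)]
pack_mid scene [([142.7, 247.7, 28.3, 31.7], 0.7), ([301.5, 242.1, 47.0, 56.7], 0.41)]
pack_mid top [([313.9, 238.5, 15.2, 10.6], 0.63), ([236.4, 121.7, 30.3, 35.3], 0.37)]
tray [ 0.55900013 -0.20859014 -0.01965822]
neck [0.52100651 0.21635231 0.24971385]
canister [ 0.56429855  0.22153292 -0.00379111] [0.56200432 0.21900387 0.        ] [0.56855981 0.21933739 0.        ]
b? [ 0.62475458 -0.20465984  0.05243896]
pack [ 0.4958357  -0.21821544  0.02904539]
```

```bash
ls pics
```

```text
c1.png
c2.png
m_canister_scene_0.npy
m_canister_top_0.npy
m_cell_a_mid_scene_0.npy
m_cell_a_mid_scene_1.npy
m_cell_a_mid_scene_2.npy
m_cell_a_mid_scene_3.npy
m_cell_a_mid_top_0.npy
m_cell_a_mid_top_1.npy
m_pack_mid_scene_0.npy
m_pack_mid_scene_1.npy
m_pack_mid_top_0.npy
m_pack_mid_top_1.npy
m_tray_scene_0.npy
m_tray_scene_1.npy
m_tray_top_0.npy
scene0.png
top0.png
```

View pics/c1.png

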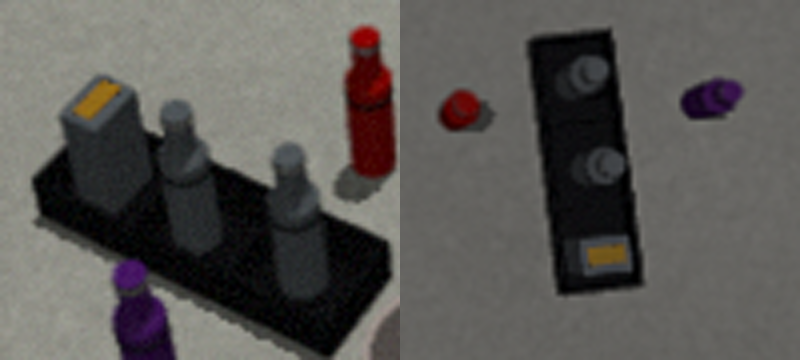

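View pics/c2.png

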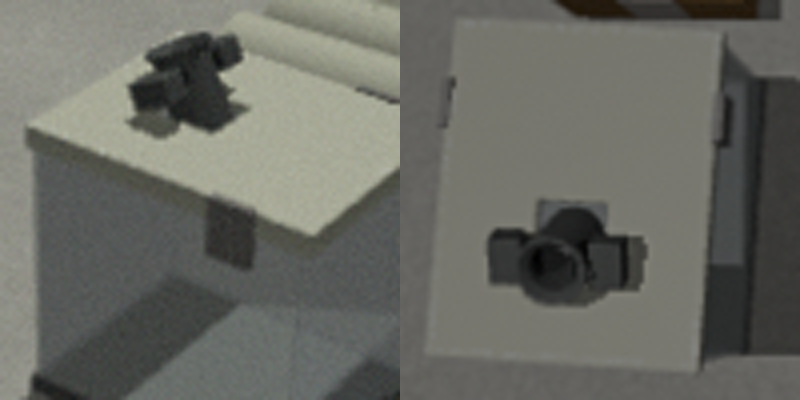

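```bash
cat > fit.py <<'E'
from h import *
from scipy.optimize import least_squares
def o(x,y,X,Y): return ((X+.5)/4-.5+x,(Y+.5)/4-.5+y)
# lid from top corners z=.206
lid=[o(110,165,*p) for p in [(57,20),(325,33),(300,372),(27,352)]]
W=np.array([onz("top",p,.206) for p in lid]); print("lid",np.round(W,4).tolist()); print(W.mean(0),[np.linalg.norm(W[i]-W[i-1]) for i in range(4)])
e=(W[0]-W[3])+(W[1]-W[2]); print("yaw can",np.degrees(np.arctan2(e[1],e[0])))
# scene lid corners
for p in [(27,128),(318,238),(140,30)]: print(onz("scene",o(235,90,*p),.206))
tr=[o(270,180,*p) for p in [(128,40),(210,30),(243,283),(158,294)]]
W=np.array([onz("top",p,.03) for p in tr]); print("tray",np.round(W,4).tolist(),W.mean(0),[np.linalg.norm(W[i]-W[i-1]) for i in range(4)])
for n,a,b in (("near",(177,108),(210,165)),("far",(288,152),(194,72))):
    pa=o(130,225,*a);pb=o(270,180,*b);print(n,onz("scene",pa,.104),onz("top",pb,.104),tri(pa,pb))
print("neck top",onz("top",o(110,165,151,268),.244))
E
python3 fit.py
```

```text
lid [[0.672, 0.2952, 0.206], [0.6665, 0.1287, 0.206], [0.4618, 0.1363, 0.206], [0.4695, 0.302, 0.206]]
[0.56743135 0.21553551 0.206     ] [np.float64(0.20260887495158225), np.float64(0.16664984693275264), np.float64(0.20479750328345556), np.float64(0.16589671788474872)]
yaw can -2.0156326372082107
[0.4668824  0.13612924 0.206     ]
[0.67256959 0.13151694 0.206     ]
[0.44654754 0.28925055 0.206     ]
tray [[0.6536, -0.1674, 0.03], [0.6621, -0.228, 0.03], [0.4782, -0.2512, 0.03], [0.4697, -0.1894, 0.03]] [ 0.5658919  -0.20897255  0.03      ] [np.float64(0.18514623958298473), np.float64(0.06120687908177708), np.float64(0.1853286471050213), np.float64(0.062352684012176626)]
near [ 0.56151615 -0.2123637   0.104     ] [ 0.55953819 -0.21251041  0.104     ] [ 0.5601122  -0.21218281  0.10293723]
far [ 0.62503857 -0.20163102  0.104     ] [ 0.62253167 -0.20188551  0.104     ] [ 0.62340265 -0.20144401  0.10267694]
neck top [0.52122039 0.21775053 0.244     ]
```

Run:
```python
from h import *
s=get_state(); M=R.from_quat(s["eef_rot"]).as_matrix(); print("tool axes cols\n",M.round(3), s["tool_pos"])
print("mug top",onz("top",(330,155),.09)); print("red1",onz("top",(285,207.5),.09),"red2",onz("top",(288,167),.09),"purple",onz("top",(350,203),.1)); print("tape",onz("top",(252,141),.048))
# overlay models
im={c:cv2.imread(f"pics/{c}0.png") for c in P}
def T(x,y,yaw): 
    c,s_=np.cos(yaw),np.sin(yaw); return np.array([[c,-s_,0],[s_,c,0],[0,0,1]]),np.array([x,y,0])
def dr(c,X,col,f=4):
    global big
    p=(proj(c,X)+.5)*f-.5; cv2.polylines(big[c],[np.round(p*8).astype(int)],False,col,1,cv2.LINE_AA,3)
big={c:cv2.resize(im[c],None,fx=4,fy=4,interpolation=cv2.INTER_CUBIC) for c in P}
a=np.linspace(0,2*np.pi,40)
def circ(r,z,ctr,Rm=np.eye(3)): return (np.c_[r*np.cos(a),r*np.sin(a),0*a+z])@Rm.T+ctr
def box(w,h,z): return np.array([[-w/2,-h/2,z],[w/2,-h/2,z],[w/2,h/2,z],[-w/2,h/2,z],[-w/2,-h/2,z]])
Rt,tt=T(.5653,-.2088,np.radians(7.1)); Rk,tk=T(.5677,.2155,np.radians(-2.))
Rn=Rk@R.from_euler("y",-25,degrees=True).as_matrix(); n0=tk+Rk@[-.0477,0,.244]; print("neck",n0)
for c in P:
    dr(c,box(.19,.06,.03)@Rt.T+tt,(0,255,255)); dr(c,box(.19,.06,0)@Rt.T+tt,(0,200,0))
    dr(c,box(.2,.16,.206)@Rk.T+tk,(0,255,255)); dr(c,box(.2,.16,0)@Rk.T+tk,(0,200,0))
    for r in (.0225,.0185,.0145): dr(c,circ(r,0 if r>.015 else -.006,n0,Rn),(0,0,255))
    for x,y in ((.5608,-.2123),(.624,-.2016)):
        for r,z in ((.013,.008),(.013,.073),(.008,.078),(.008,.104)): dr(c,circ(r,z,np.array([x,y,0])),(255,100,0))
cv2.imwrite("pics/o1.png",np.hstack([big["scene"][880:1260,530:930],big["top"][720:1100,1100:1500]]))
cv2.imwrite("pics/o2.png",np.hstack([big["scene"][360:900,940:1340],big["top"][640:1180,430:830]]))
```

```text
tool axes cols
 [[ 0.     0.239 -0.971]
 [-0.    -0.971 -0.239]
 [-1.     0.    -0.   ]] [ 0.14969307 -0.60680865  0.2527174 ]
mug top [ 0.74507507 -0.2390759   0.09      ]
red1 [ 0.59530933 -0.11302679  0.09      ] red2 [ 0.70831669 -0.12077873  0.09      ] purple [ 0.6096507  -0.29076022  0.1       ]
tape [ 0.79198206 -0.01948367  0.048     ]
neck [0.52002906 0.21716471 0.244     ]
```

View pics/o1.png

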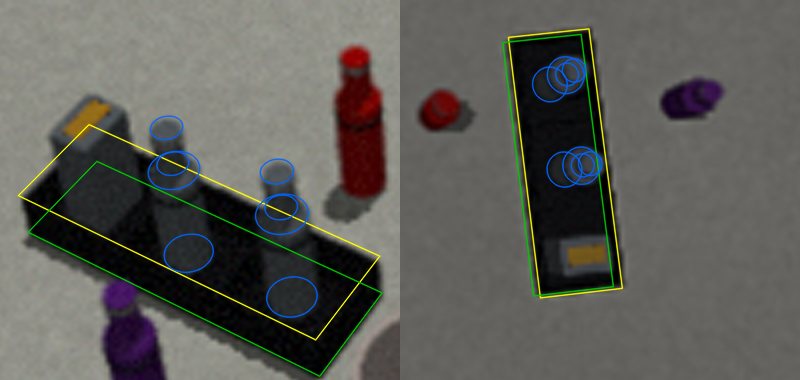

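View pics/o2.png

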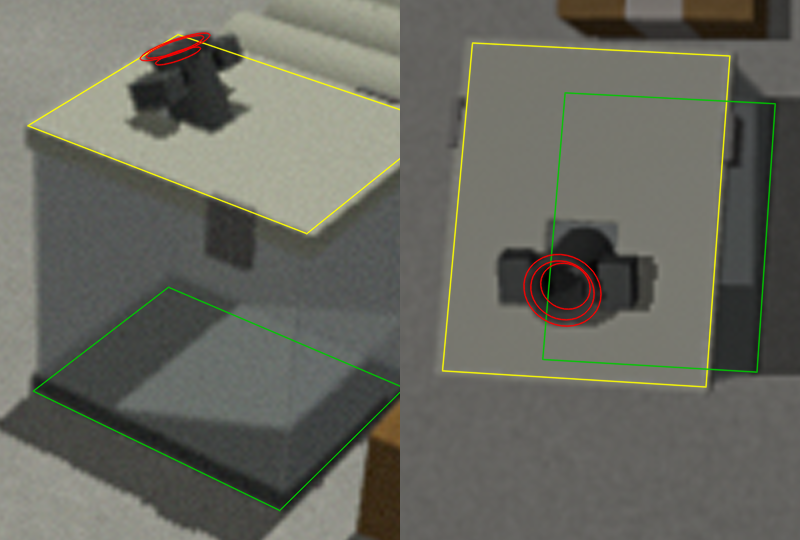

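```bash
cat > neckov.py <<'E'
from h import *
import sys
def ov(n0,yaw,files,out,F=10):
    Rk=R.from_euler("z",yaw,degrees=True).as_matrix(); Rn=Rk@R.from_euler("y",-25,degrees=True).as_matrix()
    a=np.linspace(0,2*np.pi,40); outs=[]
    for c,(x,y) in (("scene",(262,88)),("top",(128,210))):
        im=cv2.imread(files[c])[y:y+40,x:x+40]; b=cv2.resize(im,None,fx=F,fy=F,interpolation=cv2.INTER_CUBIC); b=cv2.convertScaleAbs(b,alpha=1.8)
        raw=b.copy()
        def dr(X,col):
            p=(proj(c,X@Rn.T+n0)-[x,y]+.5)*F-.5; cv2.polylines(b,[np.round(p*8).astype(int)],False,col,1,cv2.LINE_AA,3)
        for r,z in ((.0225,0),(.0185,0)): dr(np.c_[r*np.cos(a),r*np.sin(a),0*a+z],(0,0,255))
        for s in (1,-1):
            dr(np.array([[-.015,s*.02,-.009],[.015,s*.02,-.009],[.015,s*.04,-.009],[-.015,s*.04,-.009],[-.015,s*.02,-.009]]),(0,255,0))
            dr(np.array([[-.01,s*.02,-.009],[.01,s*.02,-.009],[.01,s*.04,-.009],[-.01,s*.04,-.009],[-.01,s*.02,-.009]]),(255,255,0))
        outs.append(np.vstack([raw,b]))
    cv2.imwrite(out,cv2.resize(np.hstack(outs),(600,600)))
if __name__=="__main__":
    ov(np.array([.5205,.2172,.244]),-2,{c:f"pics/{c}0.png" for c in P},"pics/n1.png")
E
python3 neckov.py
```

```text
(no output)
```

View pics/n1.png

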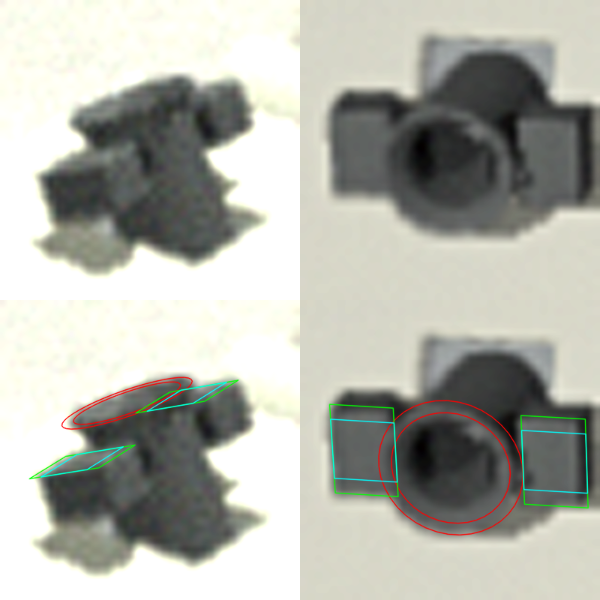

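```bash
cat >> h.py <<'E'
def to(x,y,z,jaw=None):
    "TCP target, jaw axis world angle deg -> delta cm in tool axes, yaw"
    s=get_state(); M=R.from_quat(s["eef_rot"]).as_matrix(); d=M.T@(np.array([x,y,z])-s["tool_pos"])*100
    a=np.degrees(np.arctan2(M[1,1],M[0,1])); yw=None
    if jaw is not None: yw=round(np.radians((a-jaw+180)%360-180),3)
    print("t",round(s["clock"],2),"tcp",s["tool_pos"].round(4),"down",M[:,0].round(3),"jaw",a.round(1),"F",s["contact_force"].round(1),"q7",s["q"][6].round(2),"open",round(float(s["opening"]),3))
    print("  delta",d.round(2).tolist(),"yaw",yw); return d
E
python3 -c "
from h import *
to(.624,-.2016,.2,7.1)"
```

```text
t 1.4 tcp [ 0.1497 -0.6068  0.2527] down [ 0. -0. -1.] jaw -76.1 F [-0.3 -0.4  0.2] q7 -0.22 open 1.002
  delta [5.27, -27.98, -55.75] yaw -1.453
```

Emit:
{"api": "apply_moves", "payload": {"delta_pos": [[5.3, -28, -55.8], [5.3, -28, -55.8], [5.3, -28, -55.8], [5.3, -28, -55.8], [5.3, -28, -55.8], [5.3, -28, -55.8], [5.3, -28, -55.8], [5.3, -28, -55.8], [5.3, -28, -55.8], [5.3, -28, -55.8]], "yaw": [-1.453, -1.453, -1.453, -1.453, -1.453, -1.453, -1.453, -1.453, -1.453, -1.453], "gripper": [45, 45, 45, 45, 45, 45, 45, 45, 45, 45], "force": 6}}

```text
clock: 2.23
tool_pos: [0.4667, -0.3359, 0.2176]
eef_rot: [-0.518, -0.481, 0.518, -0.482]
contact_force: [1.0, 0.0, -0.3]
opening: 0.448
```

```bash
python3 -c "
from h import *
to(.624,-.2016,.2,7.1)"
```

```text
t 2.23 tcp [ 0.4667 -0.3359  0.2176] down [ 0.    -0.001 -1.   ] jaw -4.2 F [ 1.   0.  -0.3] q7 0.05 open 0.448
  delta [1.75, 14.71, -14.54] yaw -0.197
```

Emit:
{"api": "apply_moves", "payload": {"delta_pos": [[1.8, 14.7, -14.5], [1.8, 14.7, -14.5], [1.8, 14.7, -14.5], [1.8, 14.7, -14.5], [1.8, 14.7, -14.5], [1.8, 14.7, -14.5], [1.8, 14.7, -14.5], [1.8, 14.7, -14.5]], "yaw": [-0.197, -0.197, -0.197, -0.197, -0.197, -0.197, -0.197, -0.197], "gripper": [45, 45, 45, 45, 45, 45, 45, 45]}}

```text
clock: 2.9
tool_pos: [0.6234, -0.2027, 0.1992]
eef_rot: [0.467, 0.53, -0.469, 0.53]
contact_force: [-0.3, 0.1, -0.1]
opening: 0.447
```

Run:
```python
from h import *
to(.624,-.2016,.061,7.1)
for c in P: cv2.imwrite(f"pics/{c}1.png",snapshot(c)[:,:,::-1])
s=cv2.imread("pics/scene1.png")[150:320,120:290];t=cv2.imread("pics/top1.png")[130:300,240:410]
cv2.imwrite("pics/v1.png",cv2.resize(np.hstack([s,t]),(800,400),interpolation=cv2.INTER_CUBIC))
```

```text
t 2.9 tcp [ 0.6234 -0.2027  0.1992] down [-0.001 -0.002 -1.   ] jaw 7.1 F [-0.3  0.1 -0.1] q7 -0.03 open 0.447
  delta [13.82, 0.09, -0.12] yaw -0.0
```

View pics/v1.png

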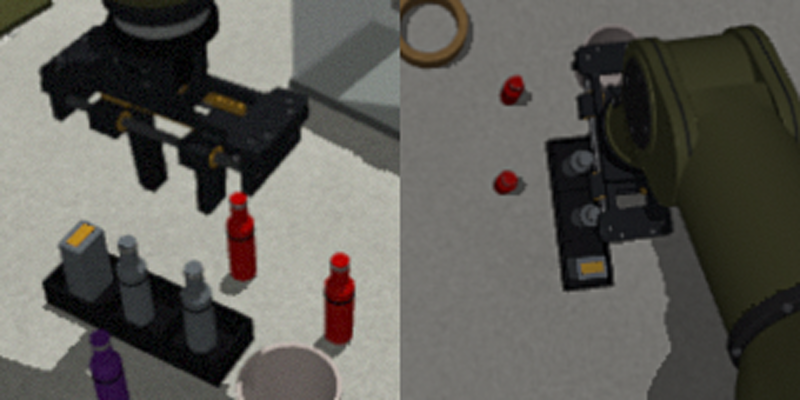

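```bash
python3 -c "
from h import *
p=np.array([.6234,-.2027,.185]);j=np.array([.9923,.1236,0])
for k in (-.03,-.0205,.0,.0205,.03): print(k,proj('scene',p+k*j),proj('top',p+k*j))
to(.624,-.2018,.063,7.1)"
```

```text
-0.03 [[183.46872363 226.53737524]] [[326.09203023 205.68299062]]
-0.0205 [[187.70066903 228.27602703]] [[325.59752812 201.9039856 ]]
0.0 [[196.98490754 232.08394356]] [[324.52933703 193.77941071]]
0.0205 [[206.47969656 235.96915117]] [[323.4599554 185.6977137]]
0.03 [[210.95196744 237.79601595]] [[322.96409171 181.96764164]]
t 3.0 tcp [ 0.6226 -0.2043  0.1994] down [-0.001 -0.002 -1.   ] jaw 6.9 F [-0.5  0.  -0.2] q7 -0.03 open 0.451
  delta [13.64, 0.19, -0.26] yaw -0.003
```

Emit:
{"api": "apply_moves", "payload": {"delta_pos": [[4, 0.2, -0.2], [8, 0.2, -0.2], [11, 0.2, -0.2], [13.6, 0.2, -0.2], [13.6, 0.2, -0.2], [13.6, 0.2, -0.2], [13.6, 0.2, -0.2]], "yaw": [0, 0, 0, 0, 0, 0, 0], "gripper": [45, 45, 45, 45, 45, 45, 45]}}

```text
clock: 3.58
tool_pos: [0.625, -0.2035, 0.0652]
eef_rot: [0.469, 0.528, -0.47, 0.53]
contact_force: [0.0, -0.3, 0.8]
opening: 0.449
```

Run:
```python
from h import *
to(.624,-.2018,.063,7.1)
for c in P: cv2.imwrite(f"pics/{c}2.png",snapshot(c)[:,:,::-1])
s=cv2.imread("pics/scene2.png")[190:320,120:250];t=cv2.imread("pics/top2.png")[150:280,260:390]
cv2.imwrite("pics/v2.png",cv2.resize(np.hstack([s,t]),(800,400),interpolation=cv2.INTER_CUBIC))
```

```text
t 3.58 tcp [ 0.625  -0.2035  0.0652] down [ 0.001 -0.003 -1.   ] jaw 6.9 F [ 0.  -0.3  0.8] q7 -0.12 open 0.449
  delta [0.22, -0.08, -0.19] yaw -0.004
```

View pics/v2.png

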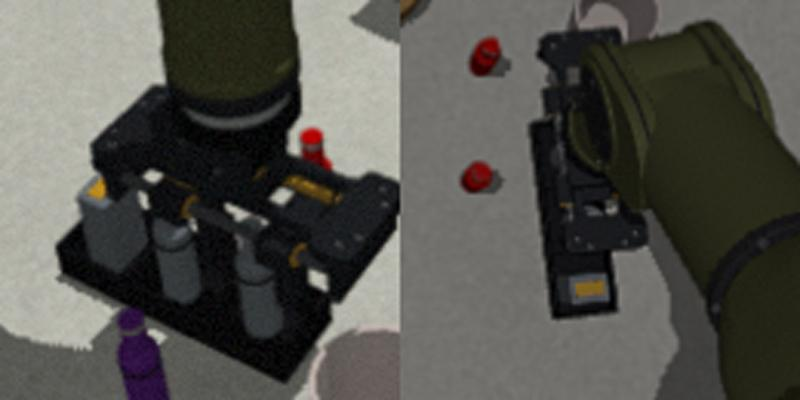

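Emit:
{"api": "apply_moves", "payload": {"delta_pos": [[0.2, -0.1, -0.2], [0.2, -0.1, -0.2], [0.2, -0.1, -0.2], [0.2, -0.1, -0.2], [0.2, -0.1, -0.2], [0.2, -0.1, -0.2]], "yaw": [0, 0, 0, 0, 0, 0], "gripper": [20, 20, 20, 20, 20, 20], "force": 8}}

```text
clock: 4.18
tool_pos: [0.6253, -0.2013, 0.0651]
eef_rot: [0.469, 0.527, -0.469, 0.531]
contact_force: [-0.4, -0.6, 6.4]
opening: 0.287
```

```bash
python3 -c "
from h import *
to(.624,-.2018,.079,7.1)"
```

```text
t 4.18 tcp [ 0.6253 -0.2013  0.0651] down [ 0.005 -0.004 -1.   ] jaw 6.9 F [-0.4 -0.6  6.4] q7 -0.12 open 0.287
  delta [-1.39, -0.13, 0.04] yaw -0.004
```

Emit:
{"api": "apply_moves", "payload": {"delta_pos": [[-0.8, 0, 0], [-1.6, 0, 0], [-1.6, 0, 0], [-1.6, 0, 0]], "yaw": [0, 0, 0, 0], "gripper": [20, 20, 20, 20]}}

```text
clock: 4.52
tool_pos: [0.6255, -0.2014, 0.0818]
eef_rot: [0.469, 0.527, -0.469, 0.532]
contact_force: [-0.7, -0.7, -1.8]
opening: 0.293
```

Run:
```python
from h import *
to(.624,-.2018,.079,7.1)
for c in P: cv2.imwrite(f"pics/{c}3.png",snapshot(c)[:,:,::-1])
s=cv2.imread("pics/scene3.png")[190:320,120:250];t=cv2.imread("pics/top3.png")[150:280,260:390]
cv2.imwrite("pics/v3.png",cv2.resize(np.hstack([s,t]),(800,400),interpolation=cv2.INTER_CUBIC))
```

```text
t 4.52 tcp [ 0.6255 -0.2014  0.0818] down [ 0.006 -0.004 -1.   ] jaw 6.9 F [-0.7 -0.7 -1.8] q7 -0.11 open 0.293
  delta [0.28, -0.16, 0.02] yaw -0.004
```

View pics/v3.png

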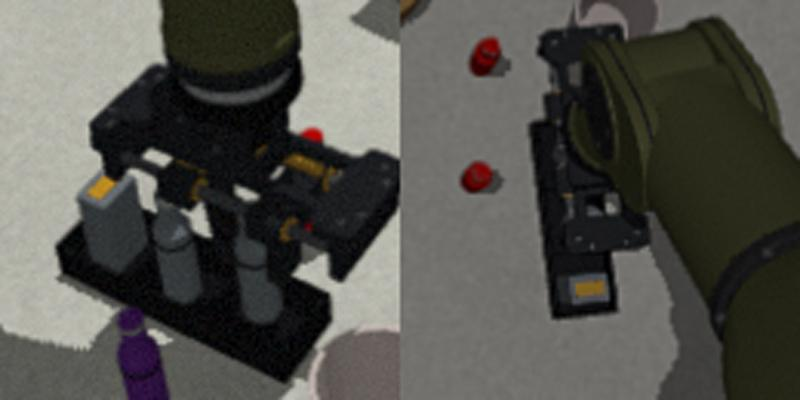

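```bash
cat >> h.py <<'E'
_a=np.linspace(0,2*np.pi,40)
def stick(b,c,off,F,foot,u,col=(255,120,0)):
    u=np.array(u)/np.linalg.norm(u); e=np.cross(u,[0.3,1,.1]); e/=np.linalg.norm(e); f=np.cross(u,e)
    for r,z in ((.009,0),(.013,.004),(.013,.069),(.008,.074),(.008,.1)):
        X=np.array(foot)+u*z+r*(np.cos(_a)[:,None]*e+np.sin(_a)[:,None]*f)
        p=(proj(c,X)-off+.5)*F-.5; cv2.polylines(b,[np.round(p*8).astype(int)],False,col,1,cv2.LINE_AA,3)
def view(n,boxes,sticks=(),F=6,gain=1.8,snap=True):
    "boxes {cam:(x,y,w,h)}; sticks list of (foot,u)"
    outs=[]
    for c,(x,y,w,h) in boxes.items():
        im=(snapshot(c)[:,:,::-1]).copy() if snap else cv2.imread(f"pics/{c}{n}.png")
        if snap: cv2.imwrite(f"pics/{c}{n}.png",im)
        b=cv2.resize(im[y:y+h,x:x+w],None,fx=F,fy=F,interpolation=cv2.INTER_CUBIC); b=cv2.convertScaleAbs(b,alpha=gain)
        for ft,u in sticks: stick(b,c,np.array([x,y]),F,ft,u)
        outs.append(b)
    cv2.imwrite(f"pics/v{n}.png",np.hstack(outs))
E
python3 - <<'E'
from h import *
for n,z in ((2,.004),(3,.02)):
    view(n,{"scene":(165,240,65,65)},[((.624,-.2016,z),(0,0,1))],snap=False)
a=[cv2.imread(f"pics/v{n}.png") for n in (2,3)]
cv2.imwrite("pics/v23.png",np.hstack(a))
E
```

```text
(no output)
```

View pics/v23.png

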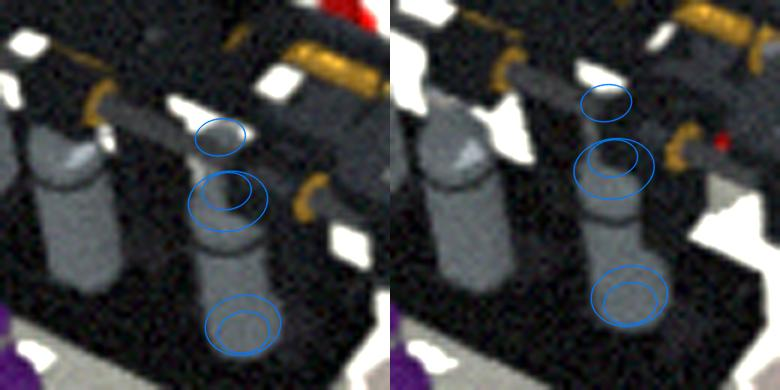

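Emit:
{"api": "apply_moves", "payload": {"delta_pos": [[0, 0, -0.6], [0, 0, -1.2], [0, 0, -1.7], [0, 0, -2.2], [0, 0, -2.7], [0, 0, -3.2], [0, 0, -3.6], [0, 0, -3.9], [0, 0, -3.9], [0, 0, -3.9]], "yaw": [0, 0, 0, 0, 0, 0, 0, 0, 0, 0], "gripper": [20, 20, 20, 20, 20, 20, 20, 20, 20, 20]}}

```text
clock: 5.45
tool_pos: [0.6202, -0.1622, 0.0808]
eef_rot: [0.469, 0.527, -0.469, 0.531]
contact_force: [-0.3, -0.0, -0.4]
opening: 0.291
```

Run:
```python
from h import *
to(.624,-.2018,.079,7.1)
s=get_state(); g=s["tool_pos"]+[0,0,.005]; t=np.radians(25); u=np.array([-.124*np.sin(t),.992*np.sin(t),np.cos(t)])
view(4,{"scene":(165,220,65,75),"top":(280,160,65,75)},[(g-u*.066,u)])
```

```text
t 5.45 tcp [ 0.6202 -0.1622  0.0808] down [ 0.004 -0.003 -1.   ] jaw 6.9 F [-0.3 -0.  -0.4] q7 -0.18 open 0.291
  delta [0.19, -0.11, 3.98] yaw -0.003
```

View pics/v4.png

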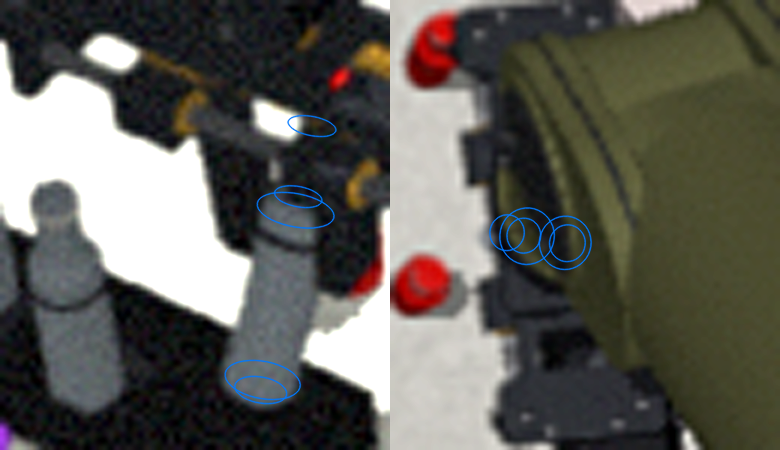

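```bash
python3 -c "
from h import *
to(.48,.2181,.33,88)"
```

```text
t 5.55 tcp [ 0.6203 -0.1624  0.0808] down [ 0.004 -0.003 -1.   ] jaw 6.9 F [ 0.  -0.1 -0.7] q7 -0.18 open 0.291
  delta [-25.11, -9.27, -39.36] yaw -1.416
```

Emit:
{"api": "apply_moves", "payload": {"delta_pos": [[-2, 0, 0], [-5, 0, 0], [-9, 0, 0], [-13, 0, 0], [-17, 0, -2], [-21, -1, -5], [-24, -2, -9], [-25.1, -3, -13], [-25.1, -4, -17], [-25.1, -5, -21]], "yaw": [0, 0, 0, 0, 0, -0.1, -0.2, -0.3, -0.4, -0.5], "gripper": [20, 20, 20, 20, 20, 20, 20, 20, 20, 20], "force": 15}}

```text
clock: 6.38
tool_pos: [0.5509, 0.025, 0.332]
eef_rot: [0.323, 0.626, -0.322, 0.632]
contact_force: [0.4, 1.2, -1.6]
opening: 0.286
```

```bash
python3 -c "
from h import *
to(.48,.2181,.33,88)"
```

```text
t 6.38 tcp [0.5509 0.025  0.332 ] down [ 0.008 -0.003 -1.   ] jaw 35.7 F [ 0.4  1.2 -1.6] q7 0.07 open 0.286
  delta [0.09, 5.52, -19.82] yaw -0.912
```

Emit:
{"api": "apply_moves", "payload": {"delta_pos": [[0, 1, -3], [0, 2, -6], [0, 2.6, -9], [0, 3.4, -12], [0, 4.2, -15], [0, 5, -18], [0, 5.5, -19.8], [0, 5.5, -19.8], [0, 5.5, -19.8], [0, 5.5, -19.8]], "yaw": [-0.1, -0.2, -0.3, -0.4, -0.5, -0.6, -0.7, -0.8, -0.912, -0.912], "gripper": [20, 20, 20, 20, 20, 20, 20, 20, 20, 20]}}

```text
clock: 7.22
tool_pos: [0.4795, 0.2181, 0.3307]
eef_rot: [0.01, 0.704, -0.012, 0.71]
contact_force: [0.4, -1.3, -1.2]
opening: 0.289
```

```bash
cat > st.py <<'E'
from h import *
import sys
n0=np.array([.5203,.2168,.244]); th=np.radians(25); U=np.array([-np.cos(.035)*np.sin(th),np.sin(.035)*np.sin(th),np.cos(th)])
def tgt(s,L=.066): # TCP target for foot depth s (m, + inside)
    G=n0+U*(L-s); return G-[0,0,.005]
E
python3 - <<'E'
from st import *
s=get_state(); print(tgt(-.02)); to(*tgt(-.02),88)
g=s["tool_pos"]+[0,0,.005]
view(5,{"scene":(240,55,65,75),"top":(115,190,65,75)},[(g-U*.066,U)])
E
```

```text
[0.48397709 0.21807182 0.31694247]
t 7.22 tcp [0.4795 0.2181 0.3307] down [ 0.007 -0.002 -1.   ] jaw 88.2 F [ 0.4 -1.3 -1.2] q7 0.45 open 0.289
  delta [1.37, 0.01, 0.44] yaw 0.004
```

View pics/v5.png

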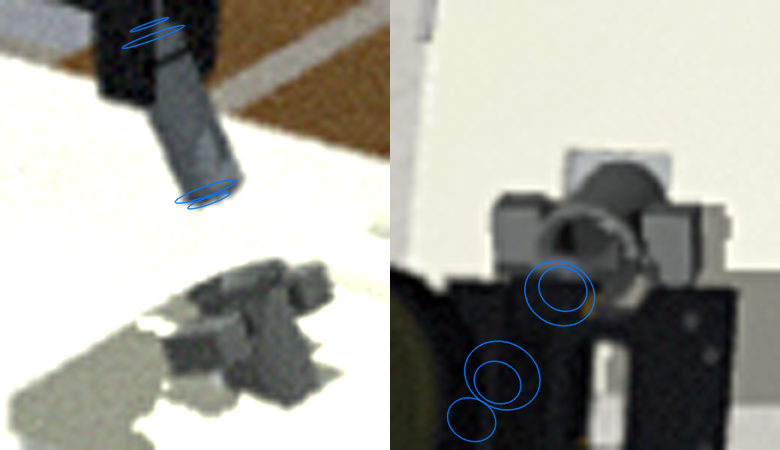

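Run:
```python
from st import *
g=get_state()["tool_pos"]+[0,0,.005]
for t in (15,18,20,22,25,28):
    t_=np.radians(t);u=np.array([-.9994*np.sin(t_),.035*np.sin(t_),np.cos(t_)])
    p=proj("scene",np.array([g-.066*u,g-.006*u])); p=(p-[240,55]+.5)*6; d=p[0]-p[1]; print(t,p[0].round(0),p[1].round(0),d[0]/d[1], np.linalg.norm(d))
```

```text
15 [187. 203.] [159.  59.] 0.1970187885478267 146.84480131966797
18 [194. 203.] [159.  59.] 0.2389592329480317 148.06351154460577
20 [198. 203.] [160.  59.] 0.2670993354217146 148.7902471206165
22 [202. 202.] [160.  59.] 0.29546538295035024 149.44579787943863
25 [209. 201.] [161.  59.] 0.3385982132252116 150.29142575204978
28 [215. 200.] [161.  59.] 0.3826633934445584 150.96690387325947
```

Run:
```python
import cv2
im=cv2.imread("pics/scene5.png")[50:100,255:295]
cv2.imwrite("pics/v5b.png",cv2.convertScaleAbs(cv2.resize(im,None,fx=12,fy=12,interpolation=cv2.INTER_CUBIC),alpha=2.2))
```

```text
(no output)
```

View pics/v5b.png

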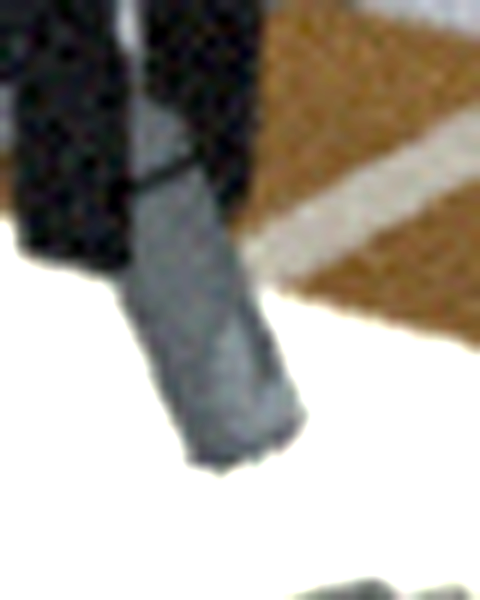

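Run:
```python
from st import *
for s in (-.02,-.004,.01,.03,.04): print(s); to(*tgt(s),88)
```

```text
-0.02
t 7.32 tcp [0.4799 0.2176 0.3307] down [ 0.007 -0.002 -1.   ] jaw 87.8 F [-1.  -0.3 -2. ] q7 0.44 open 0.288
  delta [1.38, 0.07, 0.4] yaw -0.004
-0.004
t 7.32 tcp [0.4799 0.2176 0.3307] down [ 0.007 -0.002 -1.   ] jaw 87.8 F [-1.  -0.3 -2. ] q7 0.44 open 0.288
  delta [2.84, 0.07, 1.06] yaw -0.004
0.01
t 7.32 tcp [0.4799 0.2176 0.3307] down [ 0.007 -0.002 -1.   ] jaw 87.8 F [-1.  -0.3 -2. ] q7 0.44 open 0.288
  delta [4.11, 0.08, 1.64] yaw -0.004
0.03
t 7.32 tcp [0.4799 0.2176 0.3307] down [ 0.007 -0.002 -1.   ] jaw 87.8 F [-1.  -0.3 -2. ] q7 0.44 open 0.288
  delta [5.93, 0.09, 2.47] yaw -0.004
0.04
t 7.32 tcp [0.4799 0.2176 0.3307] down [ 0.007 -0.002 -1.   ] jaw 87.8 F [-1.  -0.3 -2. ] q7 0.44 open 0.288
  delta [6.84, 0.09, 2.89] yaw -0.004
```

Emit:
{"api": "apply_moves", "payload": {"delta_pos": [[0.7, 0, 0.2], [1.4, 0, 0.4], [2.0, 0.1, 0.6], [2.6, 0.1, 0.8], [2.8, 0.1, 0.9], [2.8, 0.1, 0.9]], "yaw": [0, 0, 0, 0, 0, 0], "gripper": [20, 20, 20, 20, 20, 20], "force": 10}}

```text
clock: 7.82
tool_pos: [0.4891, 0.2178, 0.3019]
eef_rot: [0.013, 0.705, -0.015, 0.709]
contact_force: [-0.1, -1.1, -2.4]
opening: 0.293
```

Run:
```python
from st import *
s=get_state(); to(*tgt(-.004),88)
g=s["tool_pos"]+[0,0,.005]
view(6,{"scene":(240,65,65,65),"top":(115,190,65,65)},[(g-U*.066,U)])
```

```text
t 7.82 tcp [0.4891 0.2178 0.3019] down [ 0.006 -0.003 -1.   ] jaw 87.8 F [-0.1 -1.1 -2.4] q7 0.42 open 0.293
  delta [-0.06, 0.01, 0.16] yaw -0.004
```

View pics/v6.png

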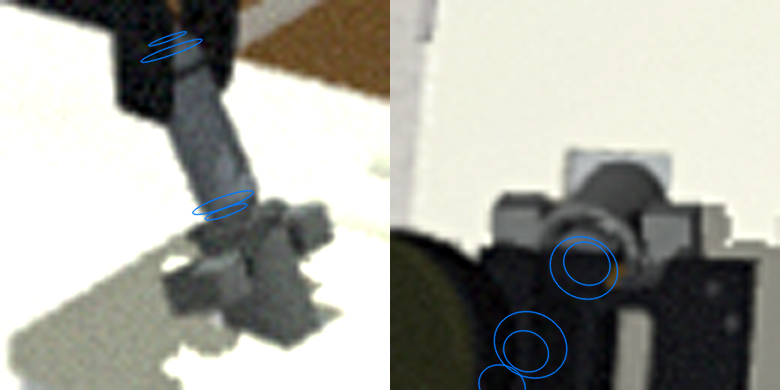

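Run:
```python
from st import *
g=get_state()["tool_pos"]+[0,0,.005]
print(proj("top",n0),proj("top",g-U*.066),g-U*.066)
print(proj("scene",n0),proj("scene",g-U*.066))
for n in (0,6): print(n)
import cv2
a=[]
for c,(x,y) in (("scene",(262,80)),("top",(128,210))):
    for n in (0,6):
        a.append(cv2.convertScaleAbs(cv2.resize(cv2.imread(f"pics/{c}{n}.png")[y:y+40,x:x+40],None,fx=9,fy=9,interpolation=cv2.INTER_CUBIC),alpha=1.8))
cv2.imwrite("pics/v6b.png",cv2.resize(np.vstack([np.hstack(a[:2]),np.hstack(a[2:])]),(600,600)))
```

```text
[[147.76418122 232.03602294]] [[146.98207576 233.46507933]] [0.51697475 0.21735332 0.24790673]
[[278.25161963 101.27212418]] [[277.29410983  99.39377008]]
0
6
```

View pics/v6b.png

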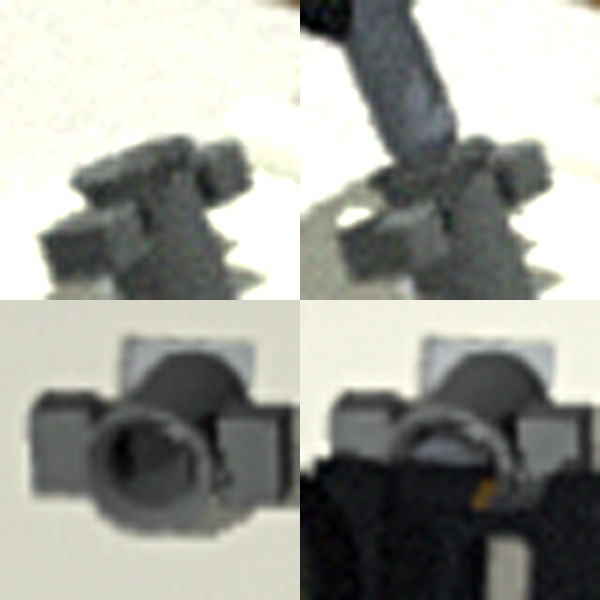

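```bash
sed -i 's/n0=np.array.*; th=/n0=np.array([.5203,.2155,.244]); th=/' st.py
python3 - <<'E'
from st import *
for s in (0,.012,.035): to(*tgt(s),88)
E
```

```text
t 7.92 tcp [0.4891 0.2183 0.3027] down [ 0.007 -0.002 -1.   ] jaw 87.8 F [-0.5 -0.3 -1.2] q7 0.42 open 0.287
  delta [0.39, -0.17, 0.34] yaw -0.004
t 7.92 tcp [0.4891 0.2183 0.3027] down [ 0.007 -0.002 -1.   ] jaw 87.8 F [-0.5 -0.3 -1.2] q7 0.42 open 0.287
  delta [1.48, -0.17, 0.84] yaw -0.004
t 7.92 tcp [0.4891 0.2183 0.3027] down [ 0.007 -0.002 -1.   ] jaw 87.8 F [-0.5 -0.3 -1.2] q7 0.42 open 0.287
  delta [3.58, -0.16, 1.79] yaw -0.004
```

Emit:
{"api": "apply_moves", "payload": {"delta_pos": [[0.2, -0.2, 0.1], [0.5, -0.2, 0.2], [0.8, -0.2, 0.4], [1.1, -0.2, 0.6], [1.5, -0.2, 0.8], [1.5, -0.2, 0.8]], "yaw": [0, 0, 0, 0, 0, 0], "gripper": [20, 20, 20, 20, 20, 20]}}

```text
clock: 8.42
tool_pos: [0.4953, 0.2189, 0.2884]
eef_rot: [0.013, 0.705, -0.012, 0.709]
contact_force: [-6.0, 3.5, 5.3]
opening: 0.29
```

Run:
```python
from st import *
s=get_state(); to(*tgt(.035),88); print(s["contact_force"],s["moment"])
g=s["tool_pos"]+[0,0,.005]
view(7,{"scene":(240,65,65,65),"top":(115,190,65,65)},[(g-U*.066,U)])
```

```text
t 8.42 tcp [0.4953 0.2189 0.2884] down [ 0.005  0.002 -1.   ] jaw 88.0 F [-6.   3.5  5.3] q7 0.41 open 0.29
  delta [2.14, -0.25, 1.19] yaw -0.001
[-6.0184366   3.46256289  5.31301175] [0.73826111 0.93079562 0.04468877]
```

View pics/v7.png

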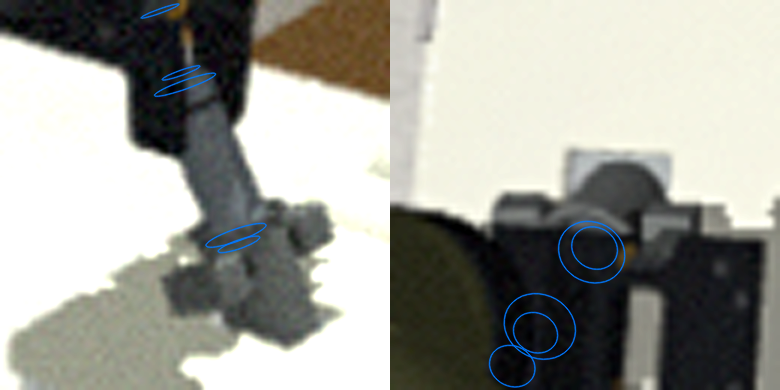

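```bash
sed -i 's/n0=np.array.*; th=/n0=np.array([.5195,.2175,.244]); th=/' st.py
python3 - <<'E'
from st import *
for s in (0.01,.022,.035): to(*tgt(s),88)
E
```

```text
t 8.52 tcp [0.4955 0.2189 0.2886] down [ 0.006  0.002 -1.   ] jaw 88.0 F [-4.   2.5  4.8] q7 0.41 open 0.286
  delta [-0.11, -0.05, 0.04] yaw -0.001
t 8.52 tcp [0.4955 0.2189 0.2886] down [ 0.006  0.002 -1.   ] jaw 88.0 F [-4.   2.5  4.8] q7 0.41 open 0.286
  delta [0.98, -0.05, 0.54] yaw -0.001
t 8.52 tcp [0.4955 0.2189 0.2886] down [ 0.006  0.002 -1.   ] jaw 88.0 F [-4.   2.5  4.8] q7 0.41 open 0.286
  delta [2.16, -0.06, 1.08] yaw -0.001
```

Emit:
{"api": "apply_moves", "payload": {"delta_pos": [[0.3, 0, 0.1], [0.5, 0, 0.3], [0.8, 0, 0.4], [1.0, 0, 0.5], [1.0, 0, 0.5]], "yaw": [0, 0, 0, 0, 0], "gripper": [20, 20, 20, 20, 20], "force": 15}}

```text
clock: 8.93
tool_pos: [0.5002, 0.2192, 0.2781]
eef_rot: [0.014, 0.705, -0.011, 0.709]
contact_force: [-1.4, 2.4, -0.7]
opening: 0.288
```

Run:
```python
from st import *
s=get_state(); to(*tgt(.035),88); print(s["contact_force"]@U)
g=s["tool_pos"]+[0,0,.005]
view(8,{"scene":(240,65,65,65),"top":(115,190,65,65)},[(g-U*.066,U)])
```

```text
t 8.93 tcp [0.5002 0.2192 0.2781] down [ 0.005  0.003 -1.   ] jaw 88.0 F [-1.4  2.4 -0.7] q7 0.41 open 0.288
  delta [1.1, -0.11, 0.62] yaw -0.0
-0.009586806228962063
```

View pics/v8.png

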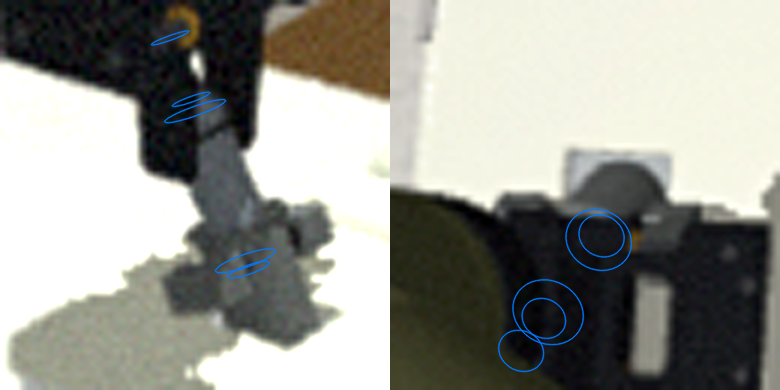

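Emit:
{"api": "apply_moves", "payload": {"delta_pos": [[0.3, 0, 0.1], [0.6, -0.1, 0.3], [0.9, -0.1, 0.4], [1.2, -0.1, 0.6], [1.5, -0.1, 0.7], [1.5, -0.1, 0.7]], "yaw": [0, 0, 0, 0, 0, 0], "gripper": [20, 20, 20, 20, 20, 20], "force": 25}}

```text
clock: 9.53
tool_pos: [0.5074, 0.2186, 0.2626]
eef_rot: [0.014, 0.705, -0.011, 0.709]
contact_force: [-0.9, 4.4, -2.4]
opening: 0.285
```

Run:
```python
from st import *
s=get_state(); to(*tgt(.040),88); print(s["contact_force"]@U)
g=s["tool_pos"]+[0,0,.005]
view(9,{"scene":(240,65,65,65),"top":(115,190,65,65)},[(g-U*.066,U)])
```

```text
t 9.53 tcp [0.5074 0.2186 0.2626] down [ 0.004  0.005 -1.   ] jaw 88.0 F [-0.9  4.4 -2.4] q7 0.4 open 0.285
  delta [0.01, -0.07, 0.11] yaw 0.0
-1.714413151992053
```

View pics/v9.png

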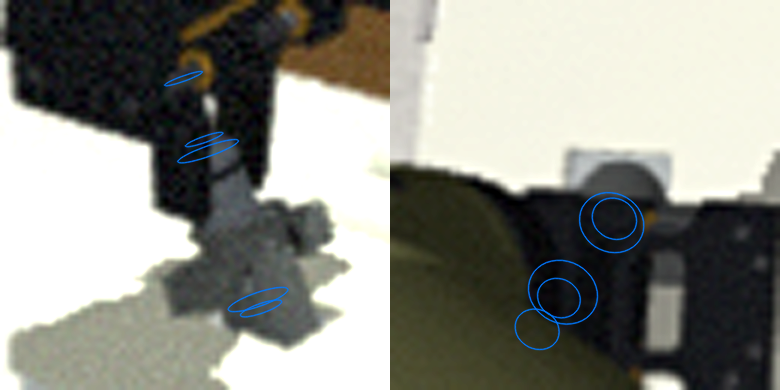

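Emit:
{"api": "apply_moves", "payload": {"delta_pos": [[0, 0, 0], [0, 0, 0], [0, 0, 0], [-0.5, 0, -0.2], [-3, 0, -1.3], [-6.5, 0, -3], [-9, 0, -4], [-9, 0, -4]], "yaw": [0, 0, 0, 0, 0, 0, 0, 0], "gripper": [45, 45, 45, 45, 45, 45, 45, 45]}}

```text
clock: 10.3
tool_pos: [0.4666, 0.2221, 0.358]
eef_rot: [0.015, 0.703, -0.008, 0.711]
contact_force: [1.0, 0.8, 0.3]
opening: 0.449
```

Run:
```python
from st import *
s=get_state(); to(*tgt(.040),88)
view(10,{"scene":(240,65,65,65),"top":(115,190,65,65)},[(n0-U*.038,U)])
```

```text
t 10.3 tcp [0.4666 0.2221 0.358 ] down [ 0.012  0.009 -1.   ] jaw 88.1 F [1.  0.8 0.3] q7 0.46 open 0.449
  delta [9.59, -0.37, 4.09] yaw 0.002
```

View pics/v10.png

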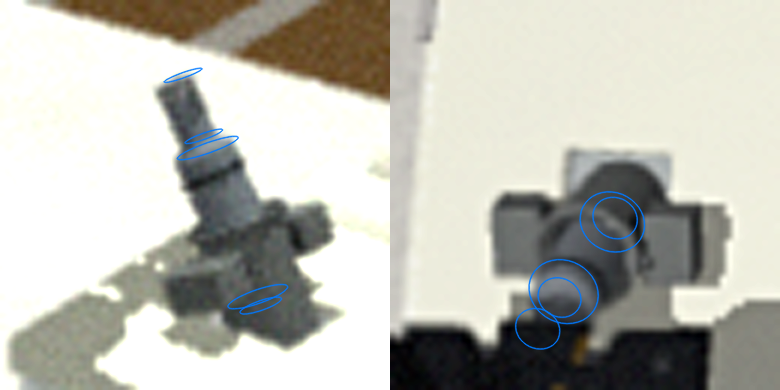

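Emit:
{"api": "apply_moves", "payload": {"delta_pos": [[0, 0, -4], [0, 0, -8], [0, 0, -9], [0, 0, -9]], "yaw": [0, 0, 0, 0], "gripper": [0, 0, 0, 0]}}

```text
clock: 10.73
tool_pos: [0.3751, 0.2217, 0.3525]
eef_rot: [0.012, 0.705, -0.011, 0.709]
contact_force: [-0.2, -0.5, -0.0]
opening: 0.174
```

Run:
```python
from st import *
s=get_state(); to(*tgt(.040),88)
view(11,{"scene":(255,65,40,50),"top":(125,210,40,50)},[(n0-U*.038,U)],F=10)
```

```text
t 10.73 tcp [0.3751 0.2217 0.3525] down [ 0.007  0.001 -1.   ] jaw 88.2 F [-0.2 -0.5 -0. ] q7 0.35 open 0.174
  delta [9.08, 0.02, 13.29] yaw 0.003
```

View pics/v11.png

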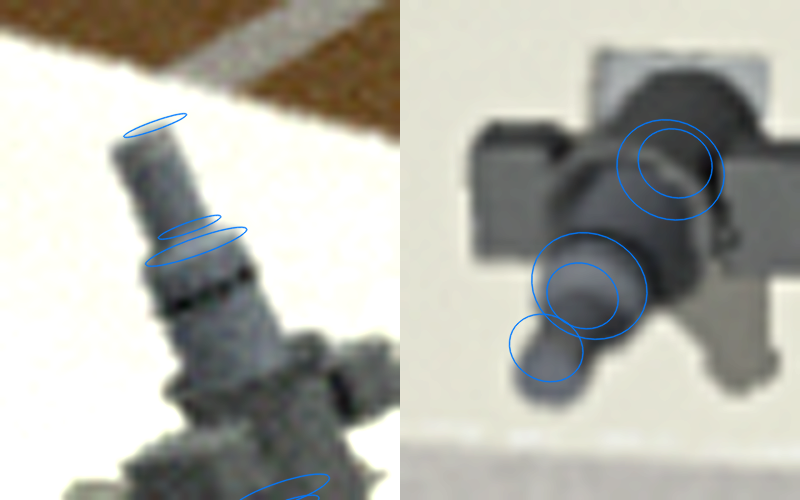

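Run:
```python
from st import *
X=tri((268.95,78.75),(140.25,246.45)); print(X, proj("scene",X),proj("top",X))
J=n0-.017*U; d=X-J; print(np.linalg.norm(d),np.degrees(np.arccos(d[2]/np.linalg.norm(d))),d)
```

```text
[0.48941515 0.2180332  0.29476587] [[268.54855771  78.81402661]] [[139.97318992 246.08454334]]
0.07594847856565566 29.391186777718346 [-0.03726496  0.00078461  0.0661731 ]
```

Run:
```python
from st import *
to(.489,.218,.325,88); to(.492,.218,.308,88); to(.5185,.2175,.2645,88)
```

```text
t 10.83 tcp [0.3785 0.2219 0.3526] down [ 0.008  0.004 -1.   ] jaw 87.9 F [ 0.5  0.1 -0.6] q7 0.35 open 0.081
  delta [2.84, 0.0, 11.03] yaw -0.001
t 10.83 tcp [0.3785 0.2219 0.3526] down [ 0.008  0.004 -1.   ] jaw 87.9 F [ 0.5  0.1 -0.6] q7 0.35 open 0.081
  delta [4.55, 0.0, 11.32] yaw -0.001
t 10.83 tcp [0.3785 0.2219 0.3526] down [ 0.008  0.004 -1.   ] jaw 87.9 F [ 0.5  0.1 -0.6] q7 0.35 open 0.081
  delta [8.92, 0.03, 13.94] yaw -0.001
```

Emit:
{"api": "apply_moves", "payload": {"delta_pos": [[0, 0, 4], [0.5, 0, 8], [1.5, 0, 10], [2.8, 0, 11], [2.8, 0, 11], [2.8, 0, 11], [2.8, 0, 11]], "yaw": [0, 0, 0, 0, 0, 0, 0], "gripper": [0, 0, 0, 0, 0, 0, 0]}}

```text
clock: 11.42
tool_pos: [0.4884, 0.2182, 0.3255]
eef_rot: [0.014, 0.704, -0.011, 0.709]
contact_force: [-0.4, 0.2, 0.3]
opening: 0.004
```

Run:
```python
from st import *
to(.492,.218,.308,88); to(.5185,.2175,.2645,88)
view(12,{"scene":(240,55,65,65),"top":(115,200,65,65)})
```

```text
t 11.42 tcp [0.4884 0.2182 0.3255] down [ 0.007  0.004 -1.   ] jaw 87.9 F [-0.4  0.2  0.3] q7 0.45 open 0.004
  delta [1.75, -0.02, 0.35] yaw -0.001
t 11.42 tcp [0.4884 0.2182 0.3255] down [ 0.007  0.004 -1.   ] jaw 87.9 F [-0.4  0.2  0.3] q7 0.45 open 0.004
  delta [6.12, 0.01, 2.97] yaw -0.001
```

View pics/v12.png

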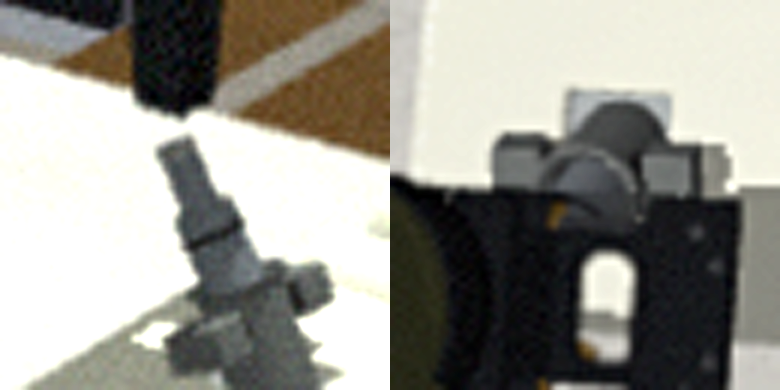

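Emit:
{"api": "apply_moves", "payload": {"delta_pos": [[0.8, 0, 0.1], [1.5, 0, 0.3], [2.0, 0, 0.6], [2.5, 0, 0.9], [3.0, 0, 1.2], [3.4, 0, 1.4], [3.4, 0, 1.4]], "yaw": [0, 0, 0, 0, 0, 0, 0], "gripper": [0, 0, 0, 0, 0, 0, 0]}}

```text
clock: 12.1
tool_pos: [0.5035, 0.2185, 0.2922]
eef_rot: [0.014, 0.703, -0.011, 0.711]
contact_force: [1.7, 0.7, 1.8]
opening: 0.007
```

Run:
```python
from st import *
to(.5185,.2175,.2645,88)
view(13,{"scene":(240,55,65,65),"top":(115,200,65,65)})
```

```text
t 12.1 tcp [0.5035 0.2185 0.2922] down [ 0.01   0.005 -1.   ] jaw 88.0 F [1.7 0.7 1.8] q7 0.43 open 0.007
  delta [2.79, -0.06, 1.48] yaw -0.0
```

View pics/v13.png

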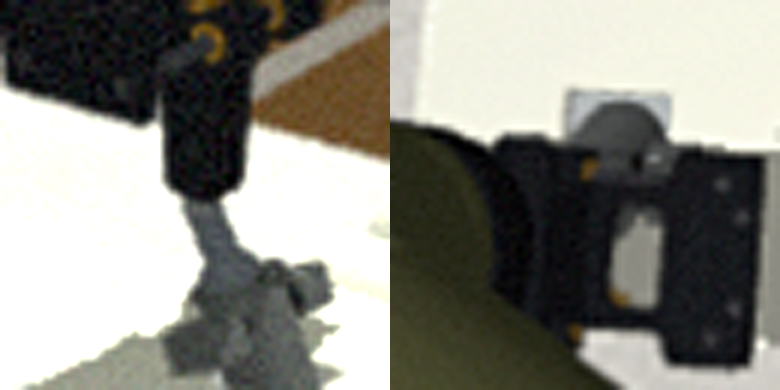

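Emit:
{"api": "apply_moves", "payload": {"delta_pos": [[0.5, 0, 0.1], [1.0, 0, 0.4], [1.5, 0, 0.7], [2.0, 0, 0.9], [2.4, 0, 1.1], [2.7, 0, 1.3], [2.7, 0, 1.3]], "yaw": [0, 0, 0, 0, 0, 0, 0], "gripper": [0, 0, 0, 0, 0, 0, 0]}}

```text
clock: 12.78
tool_pos: [0.5162, 0.2171, 0.2642]
eef_rot: [0.014, 0.704, -0.011, 0.71]
contact_force: [-0.3, 0.0, 0.7]
opening: 0.005
```

Run:
```python
from st import *
to(.5185,.2175,.2645,88)
view(14,{"scene":(240,65,75,115),"top":(115,200,50,65)})
```

```text
t 12.78 tcp [0.5162 0.2171 0.2642] down [ 0.008  0.003 -1.   ] jaw 88.0 F [-0.3  0.   0.7] q7 0.41 open 0.005
  delta [-0.03, 0.05, 0.23] yaw -0.001Traceback (most recent call last):
  File "<stdin>", line 3, in <module>
  File "h.py", line 43, in view
    cv2.imwrite(f"pics/v{n}.png",np.hstack(outs))
                                 ~~~~~~~~~^^^^^^
    return _nx.concatenate(arrs, 1, dtype=dtype, casting=casting)
           ~~~~~~~~~~~~~~~^^^^^^^^^^^^^^^^^^^^^^^^^^^^^^^^^^^^^^^
ValueError: all the input array dimensions except for the concatenation axis must match exactly, but along dimension 0, the array at index 0 has size 690 and the array at index 1 has size 390
```

Run:
```python
from st import *
view(14,{"scene":(235,75,115,120)},snap=False,F=5)
```

```text
(no output)
```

View pics/v14.png

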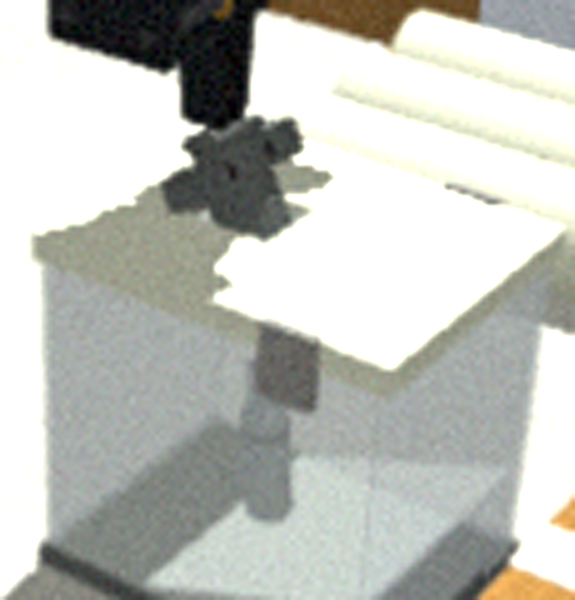

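Run:
```python
from st import *
to(.5608,-.2123,.2,97.1)
```

```text
t 12.88 tcp [0.5162 0.2177 0.2649] down [ 0.009  0.004 -1.   ] jaw 88.0 F [ 0.2 -0.2  0.2] q7 0.41 open 0.007
  delta [6.36, -42.84, 5.92] yaw -0.159
```

Emit:
{"api": "apply_moves", "payload": {"delta_pos": [[-3, 0, -1], [-6, 0, -1], [-6, -4, 0], [-6, -8, 1], [-5, -12, 2], [-4, -16, 3], [-3, -20, 4], [-2, -24, 5], [0, -28, 5.9], [2, -32, 5.9]], "yaw": [0, 0, 0, 0, -0.05, -0.1, -0.159, -0.159, -0.159, -0.159], "gripper": [10, 20, 45, 45, 45, 45, 45, 45, 45, 45], "force": 8}}

```text
clock: 13.72
tool_pos: [0.5654, -0.0974, 0.2485]
eef_rot: [-0.042, 0.702, 0.045, 0.71]
contact_force: [1.2, 0.3, 0.7]
opening: 0.45
```

Run:
```python
from st import *
to(.5608,-.2123,.2,97.1)
```

```text
t 13.72 tcp [ 0.5654 -0.0974  0.2485] down [ 0.012  0.004 -1.   ] jaw 97.0 F [1.2 0.3 0.7] q7 1.09 open 0.45
  delta [4.79, -11.36, -1.92] yaw -0.001
```

Emit:
{"api": "apply_moves", "payload": {"delta_pos": [[1.5, -4, -0.7], [3, -8, -1.3], [4.5, -11, -1.9], [4.8, -11.4, -1.9], [4.8, -11.4, -1.9], [4.8, -11.4, -1.9]], "yaw": [0, 0, 0, 0, 0, 0], "gripper": [45, 45, 45, 45, 45, 45]}}

```text
clock: 14.22
tool_pos: [0.5611, -0.2117, 0.2001]
eef_rot: [-0.041, 0.701, 0.045, 0.71]
contact_force: [0.1, 0.6, 0.4]
opening: 0.444
```

Run:
```python
from st import *
to(.5608,-.2123,.064,97.1)
view(15,{"scene":(130,215,110,100)},[((.5608,-.2123,.004),(0,0,1))],F=5)
im=snapshot("top"); cv2.imwrite("pics/top15.png",im[:,:,::-1])
```

```text
t 14.22 tcp [ 0.5611 -0.2117  0.2001] down [ 0.012  0.006 -1.   ] jaw 97.0 F [0.1 0.6 0.4] q7 1.25 open 0.444
  delta [13.61, -0.11, -0.21] yaw -0.001
```

View pics/v15.png

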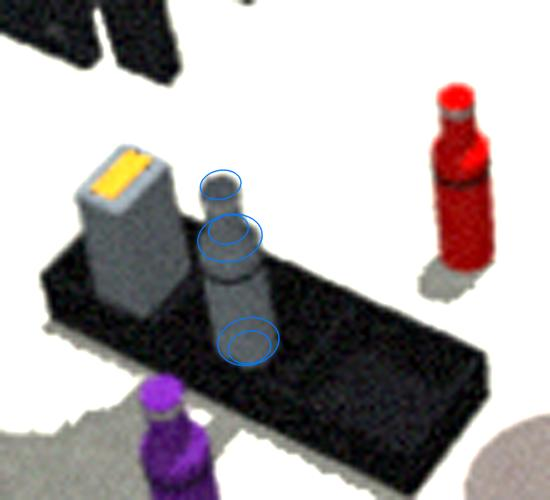

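View pics/top15.png

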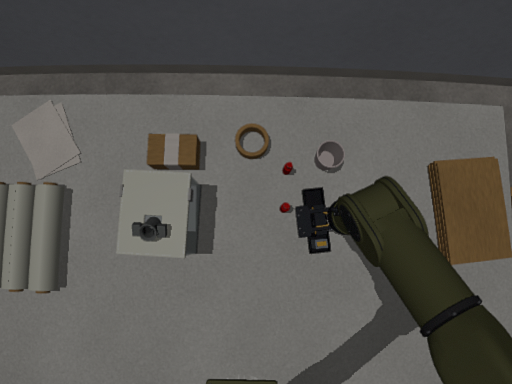

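View pics/scene15.png

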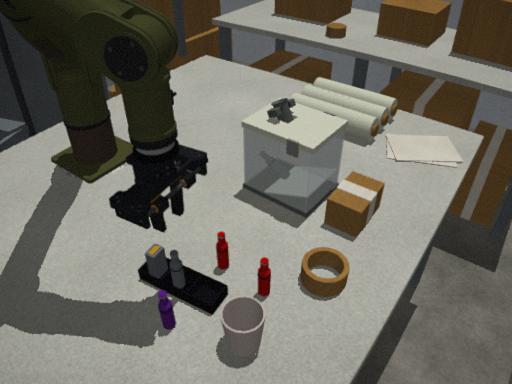

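Run:
```python
from st import *
view(15,{"scene":(240,95,105,115)},snap=False,F=5,gain=2)
```

```text
(no output)
```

View pics/v15.png

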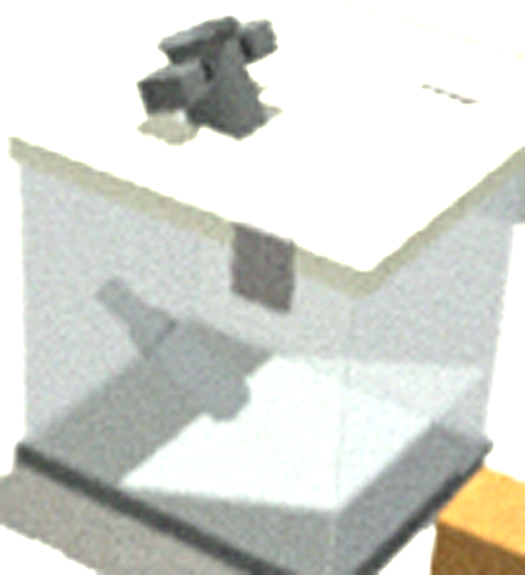

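Emit:
{"api": "apply_moves", "payload": {"delta_pos": [[4, -0.1, -0.2], [8, -0.1, -0.2], [11, -0.1, -0.2], [13.3, -0.1, -0.2], [13.6, -0.1, -0.2], [13.6, -0.1, -0.2], [13.6, -0.1, -0.2]], "yaw": [0, 0, 0, 0, 0, 0, 0], "gripper": [45, 45, 45, 45, 45, 45, 45]}}

```text
clock: 14.9
tool_pos: [0.5633, -0.2094, 0.0669]
eef_rot: [-0.043, 0.7, 0.047, 0.712]
contact_force: [1.0, 0.8, 0.3]
opening: 0.451
```

Run:
```python
from st import *
to(.5608,-.2123,.064,97.1)
view(16,{"scene":(130,205,90,100)},[((.5608,-.2123,.004),(0,0,1))],F=5)
```

```text
t 14.9 tcp [ 0.5633 -0.2094  0.0669] down [ 0.016  0.006 -1.   ] jaw 97.3 F [1.  0.8 0.3] q7 1.09 open 0.451
  delta [0.29, -0.26, -0.29] yaw 0.004
```

View pics/v16.png

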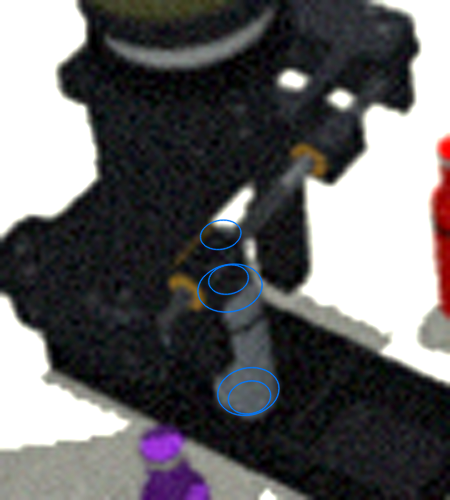

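Emit:
{"api": "apply_moves", "payload": {"delta_pos": [[0.3, -0.3, -0.3], [0.3, -0.3, -0.3], [0.3, -0.3, -0.3], [0.3, -0.3, -0.3], [0.3, -0.3, -0.3], [0.3, -0.3, -0.3], [0.3, -0.3, -0.3]], "yaw": [0, 0, 0, 0, 0, 0, 0], "gripper": [45, 45, 20, 20, 20, 20, 20], "force": 8}}

```text
clock: 15.53
tool_pos: [0.5614, -0.2134, 0.0647]
eef_rot: [-0.043, 0.699, 0.046, 0.712]
contact_force: [-0.1, -1.7, 3.8]
opening: 0.291
```

Run:
```python
from st import *
to(.5608,-.2123,.113,97.1)
```

```text
t 15.53 tcp [ 0.5614 -0.2134  0.0647] down [ 0.018  0.005 -1.   ] jaw 97.3 F [-0.1 -1.7  3.8] q7 1.09 open 0.291
  delta [-4.83, 0.13, 0.04] yaw 0.003
```

Emit:
{"api": "apply_moves", "payload": {"delta_pos": [[-2, 0, 0], [-4, 0, 0], [-5, 0, 0], [-5, 0, 2], [-5, 0, 4], [-5, 0, 6], [-3.5, 0, 6.1], [-2, 0, 6.1], [-1.7, 0, 6.1], [-1.7, 0, 6.1]], "yaw": [0, 0, 0, 0, 0, 0, 0, 0, 0, 0], "gripper": [20, 20, 20, 20, 20, 20, 20, 20, 20, 20]}}

```text
clock: 16.37
tool_pos: [0.6183, -0.2063, 0.0797]
eef_rot: [-0.043, 0.702, 0.046, 0.71]
contact_force: [0.4, 0.1, -1.0]
opening: 0.289
```

Run:
```python
from st import *
c=np.array([.5653,-.2088]); e=np.array([.9923,.1236]); 
t=get_state()["tool_pos"]; print("tray x",(t[:2]-c)@e)
p=c+.0215*e+np.array([-.1236,.9923])*(-.001); to(p[0],p[1],t[2],97.1)
u=R.from_quat(get_state()["eef_rot"]).as_matrix()[:,0]*-1
view(17,{"scene":(155,205,80,100)},[(t+[0,0,.005]-.066*np.array([0,0,1]),(0,0,1))],F=5)
```

```text
tray x 0.05291234609300525
t 16.37 tcp [ 0.6183 -0.2063  0.0797] down [ 0.011  0.005 -1.   ] jaw 97.3 F [ 0.4  0.1 -1. ] q7 1.19 open 0.289
  delta [-0.04, 0.32, -3.14] yaw 0.003
```

View pics/v17.png

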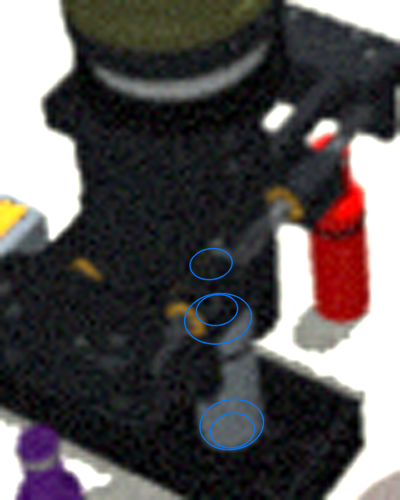

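Emit:
{"api": "apply_moves", "payload": {"delta_pos": [[0, 0, -0.5], [0, 0, -1.0], [0, 0, -1.5], [0, 0, -2.0], [0, 0, -2.5], [0, 0, -2.9], [0, 0, -3.1], [0, 0, -3.1], [0, 0, -3.1]], "yaw": [0, 0, 0, 0, 0, 0, 0, 0, 0], "gripper": [20, 20, 20, 20, 20, 20, 20, 20, 20]}}

```text
clock: 17.17
tool_pos: [0.5884, -0.2102, 0.0806]
eef_rot: [-0.043, 0.701, 0.046, 0.711]
contact_force: [1.0, 0.5, -0.9]
opening: 0.289
```

Run:
```python
from st import *
c=np.array([.5653,-.2088]); e=np.array([.9923,.1236]); 
t=get_state()["tool_pos"]; print("tray x",(t[:2]-c)@e)
to(.48,.2195,.33,88)
view(18,{"scene":(155,205,80,100)},F=5)
```

```text
tray x 0.02275001668732614
t 17.17 tcp [ 0.5884 -0.2102  0.0806] down [ 0.014  0.005 -1.   ] jaw 97.3 F [ 1.   0.5 -0.9] q7 1.15 open 0.289
  delta [-24.87, 44.07, -4.97] yaw 0.162
```

View pics/v18.png

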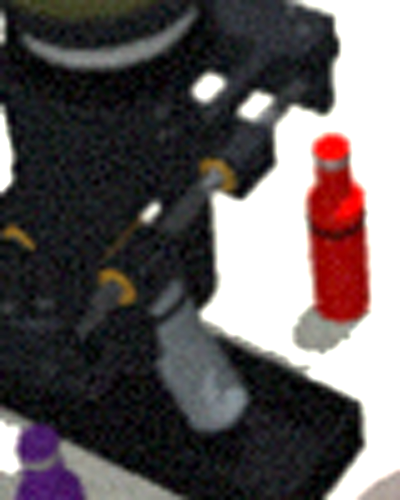

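Leaned well. Lift and carry.

Emit:
{"api": "apply_moves", "payload": {"delta_pos": [[-2, 0, 0], [-5, 0, 0], [-9, 0, 0], [-13, 0, 0], [-17, 2, 0], [-21, 5, -0.5], [-24, 9, -1], [-24.9, 13, -1.5], [-24.9, 17, -2], [-24.9, 21, -2.5]], "yaw": [0, 0, 0, 0, 0, 0, 0.05, 0.1, 0.16, 0.16], "gripper": [20, 20, 20, 20, 20, 20, 20, 20, 20, 20], "force": 15}}

```text
clock: 18.05
tool_pos: [0.5368, -0.0181, 0.3309]
eef_rot: [0.015, 0.702, -0.011, 0.712]
contact_force: [0.5, 1.1, -1.1]
opening: 0.288
```

Run:
```python
from st import *
to(.48,.2185,.33,88)
```

```text
t 18.05 tcp [ 0.5368 -0.0181  0.3309] down [ 0.015  0.005 -1.   ] jaw 87.9 F [ 0.5  1.1 -1.1] q7 0.89 open 0.288
  delta [0.12, 23.44, -6.54] yaw -0.002
```

Emit:
{"api": "apply_moves", "payload": {"delta_pos": [[0, 4, -1], [0, 8, -2], [0, 12, -3], [0, 16, -4.5], [0, 20, -6], [0.1, 22.5, -6.5], [0.1, 23.4, -6.5], [0.1, 23.4, -6.5], [0.1, 23.4, -6.5]], "yaw": [0, 0, 0, 0, 0, 0, 0, 0, 0], "gripper": [20, 20, 20, 20, 20, 20, 20, 20, 20]}}

```text
clock: 18.8
tool_pos: [0.4804, 0.2173, 0.3298]
eef_rot: [0.014, 0.702, -0.012, 0.712]
contact_force: [0.1, 0.3, -1.1]
opening: 0.289
```

Run:
```python
from st import *
for s in (-.004,.012): to(*tgt(s),88)
g=get_state()["tool_pos"]+[0,0,.005]
view(19,{"scene":(240,55,65,75),"top":(115,190,65,75)},[(g-U*.066,U)])
```

```text
t 18.8 tcp [0.4804 0.2173 0.3298] down [ 0.015  0.003 -1.   ] jaw 87.9 F [ 0.1  0.3 -1.1] q7 0.44 open 0.289
  delta [2.74, 0.15, 0.9] yaw -0.001
t 18.8 tcp [0.4804 0.2173 0.3298] down [ 0.015  0.003 -1.   ] jaw 87.9 F [ 0.1  0.3 -1.1] q7 0.44 open 0.289
  delta [4.2, 0.14, 1.56] yaw -0.001
```

View pics/v19.png

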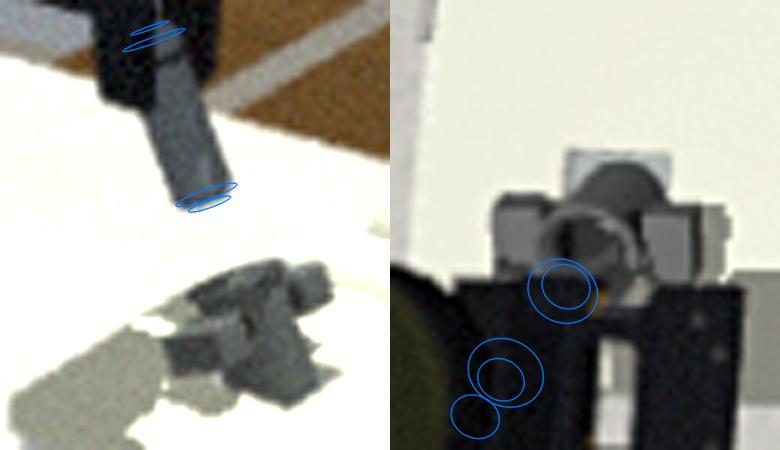

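Emit:
{"api": "apply_moves", "payload": {"delta_pos": [[0.7, 0, 0.2], [1.4, 0, 0.4], [2.0, 0.1, 0.6], [2.7, 0.1, 0.9], [3.2, 0.1, 1.1], [3.7, 0.1, 1.3], [4.2, 0.1, 1.5], [4.2, 0.1, 1.5]], "yaw": [0, 0, 0, 0, 0, 0, 0, 0], "gripper": [20, 20, 20, 20, 20, 20, 20, 20], "force": 10}}

```text
clock: 19.57
tool_pos: [0.497, 0.2182, 0.2878]
eef_rot: [0.016, 0.702, -0.011, 0.712]
contact_force: [1.0, 3.2, -1.1]
opening: 0.288
```

Run:
```python
from st import *
for s in (.022,.038): to(*tgt(s),88)
g=get_state()["tool_pos"]+[0,0,.005]
view(20,{"scene":(240,65,65,65),"top":(115,190,65,65)},[(g-U*.066,U)])
```

```text
t 19.57 tcp [0.497  0.2182 0.2878] down [ 0.016  0.007 -1.   ] jaw 87.8 F [ 1.   3.2 -1.1] q7 0.41 open 0.288
  delta [0.9, -0.0, 0.37] yaw -0.003
t 19.57 tcp [0.497  0.2182 0.2878] down [ 0.016  0.007 -1.   ] jaw 87.8 F [ 1.   3.2 -1.1] q7 0.41 open 0.288
  delta [2.36, -0.01, 1.03] yaw -0.003
```

View pics/v20.png

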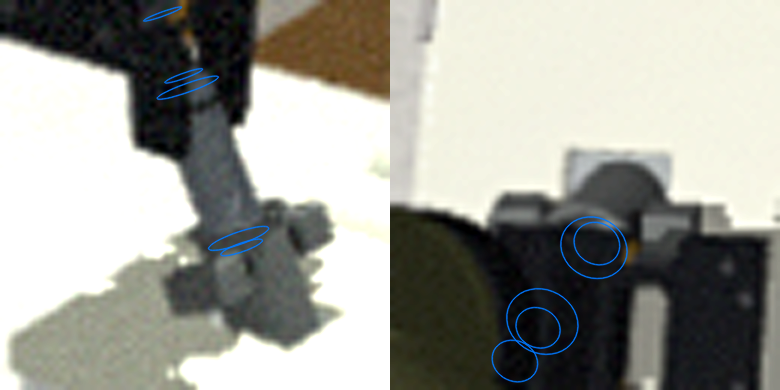

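In cleanly with low force. Continue to about 38 mm with a firmer grip.

Emit:
{"api": "apply_moves", "payload": {"delta_pos": [[0.3, 0, 0.1], [0.6, 0, 0.3], [0.9, 0, 0.4], [1.2, 0, 0.5], [1.5, 0, 0.7], [1.8, 0, 0.8], [2.1, 0, 0.9], [2.4, 0, 1.0], [2.4, 0, 1.0]], "yaw": [0, 0, 0, 0, 0, 0, 0, 0, 0], "gripper": [20, 20, 20, 20, 20, 20, 20, 20, 20], "force": 22}}

```text
clock: 20.42
tool_pos: [0.5086, 0.2186, 0.2642]
eef_rot: [0.017, 0.701, -0.011, 0.713]
contact_force: [2.5, 4.0, -1.1]
opening: 0.285
```

Run:
```python
from st import *
to(*tgt(.038),88)
g=get_state()["tool_pos"]+[0,0,.005]
view(21,{"scene":(240,65,65,65),"top":(115,190,65,65)},[(g-U*.066,U)])
```

```text
t 20.42 tcp [0.5086 0.2186 0.2642] down [ 0.018  0.008 -1.   ] jaw 87.8 F [ 2.5  4.  -1.1] q7 0.39 open 0.285
  delta [-0.02, -0.07, -0.09] yaw -0.004
```

View pics/v21.png

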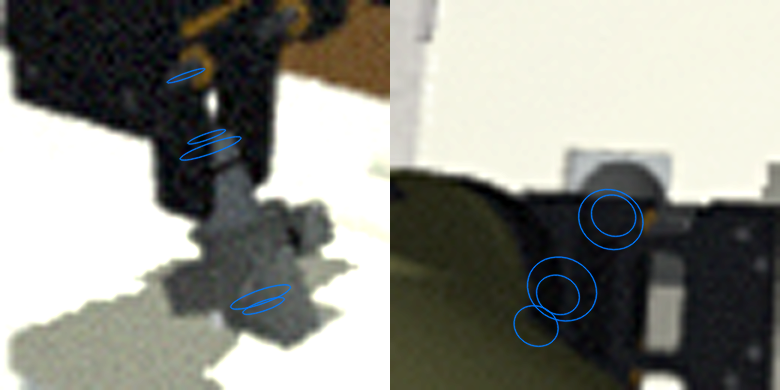

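Release, back off along the axis, then look.

Emit:
{"api": "apply_moves", "payload": {"delta_pos": [[0, 0, 0], [0, 0, 0], [0, 0, 0], [-0.5, 0, -0.2], [-3, 0, -1.3], [-6.5, 0, -3], [-9, 0, -5], [-9, 0, -9], [-9, 0, -12], [-9, 0, -13]], "yaw": [0, 0, 0, 0, 0, 0, 0, 0, 0, 0], "gripper": [45, 45, 45, 45, 45, 45, 45, 45, 20, 0]}}

```text
clock: 21.35
tool_pos: [0.3726, 0.2225, 0.3526]
eef_rot: [0.014, 0.701, -0.01, 0.713]
contact_force: [-0.1, -1.4, -0.6]
opening: 0.322
```

Run:
```python
from st import *
to(.489,.218,.325,88)
view(22,{"scene":(255,65,40,50),"top":(125,210,40,50)},[(n0-U*.041,U)],F=10)
```

```text
t 21.35 tcp [0.3726 0.2225 0.3526] down [ 0.018  0.006 -1.   ] jaw 88.1 F [-0.1 -1.4 -0.6] q7 0.34 open 0.322
  delta [2.96, -0.07, 11.6] yaw 0.001
```

View pics/v22.png

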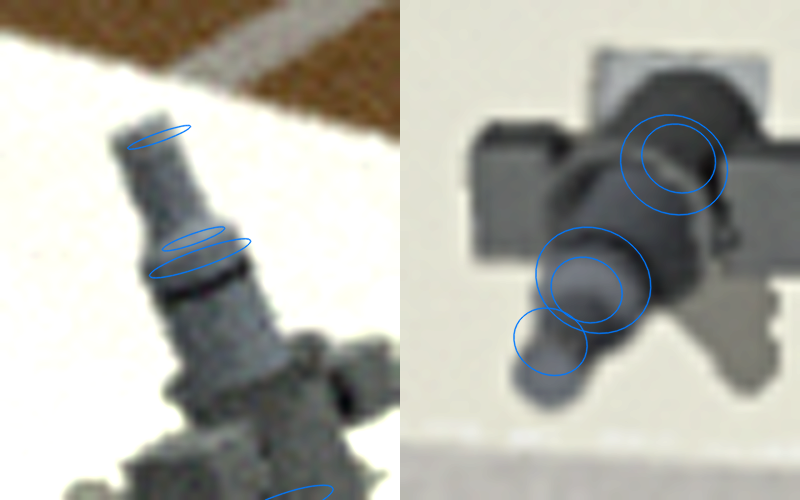

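Emit:
{"api": "apply_moves", "payload": {"delta_pos": [[0, 0, 4], [0, 0, 8], [1, 0, 10.5], [2.9, 0, 11.5], [2.9, 0, 11.5], [2.9, 0, 11.5], [2.9, 0, 11.5]], "yaw": [0, 0, 0, 0, 0, 0, 0], "gripper": [0, 0, 0, 0, 0, 0, 0]}}

```text
clock: 22.03
tool_pos: [0.4906, 0.2187, 0.3259]
eef_rot: [0.015, 0.701, -0.01, 0.713]
contact_force: [-0.6, 0.4, 0.4]
opening: 0.006
```

Run:
```python
from st import *
to(.503,.2182,.292,88); to(.5165,.2175,.2642,88)
view(23,{"scene":(240,55,65,65)})
```

```text
t 22.03 tcp [0.4906 0.2187 0.3259] down [ 0.018  0.007 -1.   ] jaw 88.0 F [-0.6  0.4  0.4] q7 0.45 open 0.006
  delta [3.41, -0.04, 1.18] yaw -0.0
t 22.03 tcp [0.4906 0.2187 0.3259] down [ 0.018  0.007 -1.   ] jaw 88.0 F [-0.6  0.4  0.4] q7 0.45 open 0.006
  delta [6.21, -0.08, 2.48] yaw -0.0
```

View pics/v23.png

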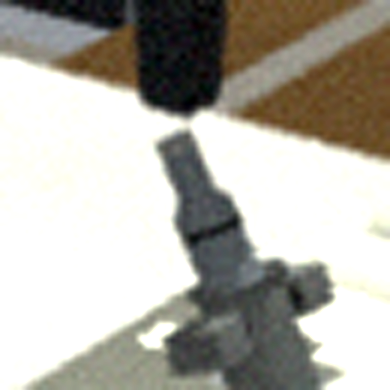

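Emit:
{"api": "apply_moves", "payload": {"delta_pos": [[0.8, 0, 0], [1.5, 0, 0.2], [2.0, 0, 0.4], [2.5, 0, 0.7], [3.0, 0, 1.0], [3.4, 0, 1.2], [3.4, 0, 1.2]], "yaw": [0, 0, 0, 0, 0, 0, 0], "gripper": [0, 0, 0, 0, 0, 0, 0]}}

```text
clock: 22.67
tool_pos: [0.5039, 0.2195, 0.2926]
eef_rot: [0.015, 0.7, -0.009, 0.714]
contact_force: [1.3, 0.3, 1.7]
opening: 0.01
```

Run:
```python
from st import *
to(.5165,.2175,.2642,88)
view(24,{"scene":(240,55,65,65)})
```

```text
t 22.67 tcp [0.5039 0.2195 0.2926] down [ 0.021  0.008 -1.   ] jaw 88.0 F [1.3 0.3 1.7] q7 0.42 open 0.01
  delta [2.86, -0.18, 1.2] yaw 0.001
```

View pics/v24.png

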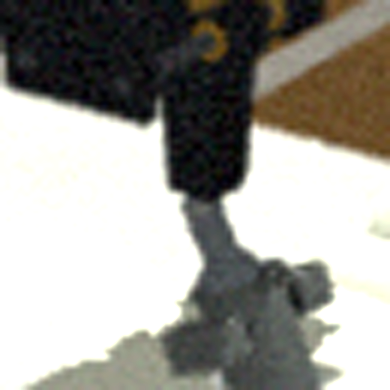

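Emit:
{"api": "apply_moves", "payload": {"delta_pos": [[0.5, 0, 0.1], [1.0, -0.1, 0.3], [1.5, -0.1, 0.6], [2.0, -0.1, 0.8], [2.4, -0.1, 1.0], [2.8, -0.1, 1.2], [2.8, -0.1, 1.2], [2.8, -0.1, 1.2]], "yaw": [0, 0, 0, 0, 0, 0, 0, 0], "gripper": [0, 0, 0, 0, 0, 0, 0, 0]}}

```text
clock: 23.38
tool_pos: [0.516, 0.2176, 0.2642]
eef_rot: [0.015, 0.7, -0.01, 0.714]
contact_force: [-0.5, -0.0, -0.1]
opening: 0.005
```

Run:
```python
from st import *
to(.5165,.2175,.2642,88)
view(25,{"scene":(235,75,115,120)},F=5)
```

```text
t 23.38 tcp [0.516  0.2176 0.2642] down [ 0.019  0.007 -1.   ] jaw 88.0 F [-0.5 -0.  -0.1] q7 0.41 open 0.005
  delta [-0.0, -0.0, 0.05] yaw 0.0
```

View pics/v25.png

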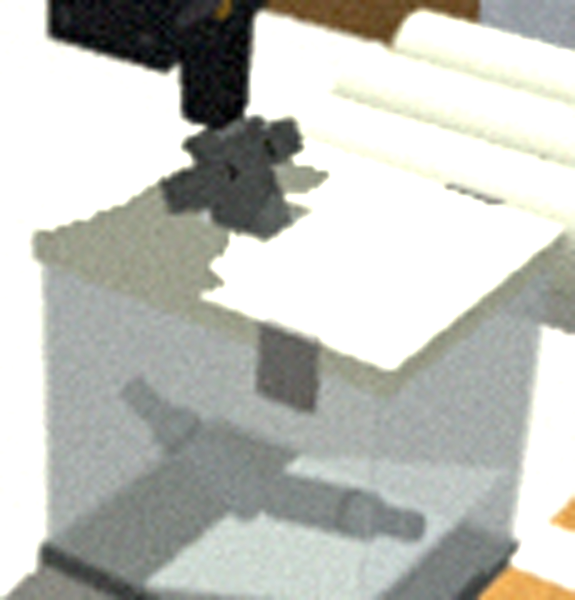

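Both sticks lie inside, at (165,415) and (340,505) in this crop. Backing away and checking the whole scene.

Emit:
{"api": "apply_moves", "payload": {"delta_pos": [[-3, 0, -1], [-7, 0, -2], [-10, 0, -6], [-10, 0, -10], [-10, 0, -12], [-10, 0, -12], [-10, 0, -12], [-10, 0, -12]], "yaw": [0, 0, 0, 0, 0, 0, 0, 0], "gripper": [0, 0, 0, 0, 0, 0, 0, 0]}}

```text
clock: 24.1
tool_pos: [0.395, 0.221, 0.3622]
eef_rot: [0.015, 0.7, -0.01, 0.714]
contact_force: [0.9, -0.4, -0.3]
opening: 0.008
```

Run:
```python
from st import *
s=get_state(); print(s["clock"],s["tool_pos"],s["contact_force"])
a=snapshot("scene")[:,:,::-1];b=snapshot("top")[:,:,::-1]
cv2.imwrite("pics/fin.png",cv2.resize(np.hstack([a,b]),(800,300),interpolation=cv2.INTER_AREA)); cv2.imwrite("pics/scene26.png",a)
cv2.imwrite("pics/top26.png",b)
view(26,{"scene":(235,75,115,120)},F=5,snap=False)
a0=cv2.imread("pics/top0.png")
d=cv2.absdiff(a0,b).max(2); 
for n,(x,y,w,h) in dict(pack=(305,232,30,25),tape=(232,120,40,42),parcel=(143,128,62,45),mug=(312,138,36,35)).items(): print(n,d[y:y+h,x:x+w].mean())
print([(n,[ (np.round(q["pixel"],1).tolist(),round(q["score"],2)) for q in spot_point(n,"scene")]) for n in ("pack_mid","cell_a_mid","cell_b_mid")])
```

```text
24.1 [0.39500048 0.2209526  0.36224415] [ 0.90650082 -0.43824943 -0.26551884]
pack 5.4093333333333335
tape 6.633928571428571
parcel 6.582078853046595
mug 6.565079365079365
[('pack_mid', [([155.1, 261.6], 0.74)]), ('cell_a_mid', [([166.5, 310.7], 0.95), ([263.3, 276.4], 0.77), ([222.1, 248.9], 0.7)]), ('cell_b_mid', [])]
```

View pics/fin.png

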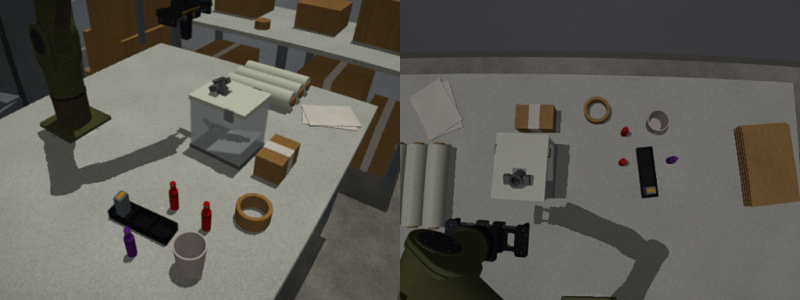

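View pics/v26.png

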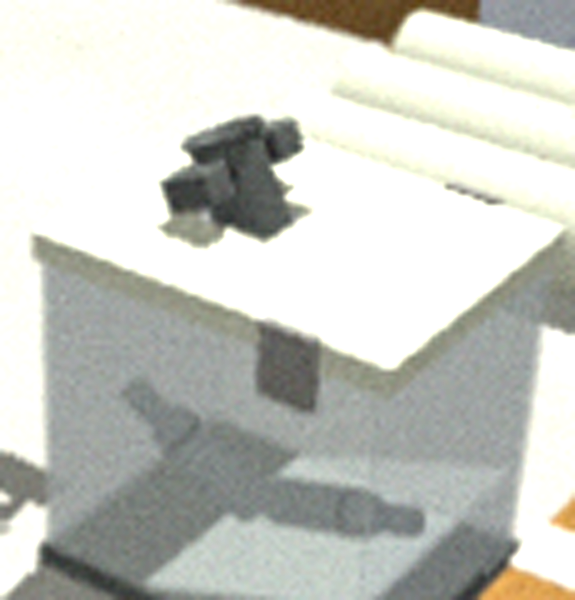

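```bash
python3 -c "
from plant import *
print(finish_job()); print(get_state()['clock'])"
```

```text
the job is handed in; nothing more can be done
None
the job is handed in; nothing more can be done
```

Both grey sticks are inside the canister, and I handed the job in at about 24 s of the 72 s allowed; `finish_job` reported no verdict.

**How it was done:** The moves could not tilt the tool. For each stick I took a light grip, pressed it against a tray wall until it leaned about 25°, and fed it about 40 mm into the neck. I then let go and pushed the slim end with closed fingertips until it dropped.

**Last checks:**
- **Sticks:** The last scene picture shows both at rest low in the canister, and the neck empty. One leans against a wall; I judged both centres well under 130 mm by eye and did not measure them.
- **Pack:** It stands upright in its pocket, within about 3 px of where the network first placed it.
- **Bystanders:** Tape roll, parcel and cup look unmoved between the first and last top views, and so do the red and purple look-alikes. I did not measure their shifts in mm.
- **Forces:** Wrist force at the end of each move stayed below about 9 N throughout. The arm ended clear of everything.

**What disagreed:**
- **Cameras:** The two views differed by about 2 mm, and the picture and the side force disagreed by 1–2 mm on where the neck sits sideways. The neck's flare took up the difference.
- **Networks:** In the last picture they reported only the look-alikes, not the sticks behind the clear wall, so that check is from viewing the picture.

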